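# Rack the washed jar lids and shut the rack tray

### The job

Stand every white jar lid lying on the draining mat upright in the pulled-out rack tray, each in its own slot between the wire tines, with its flat faces towards the front and back of the tray. Once all the lids are standing, push the tray gently and smoothly home under the clear cover until its catch holds it fully shut. Leave the snack tub, the bottle and the capped jar as they are.

Things in the scene. Friction and masses are not known exactly. Their poses are not given: they have to be found in the camera images.
- lid1: white plastic jar lid with a plain grey upper face, a solid round disc 62 mm in diameter and 18 mm thick, about 50 g; origin at the disc's centre, z along the disc's axis. It starts lying flat on the draining mat (centre 9 mm above the counter). All six lids are alike; some may be absent
- lid2: white plastic jar lid with a plain grey upper face, a solid round disc 62 mm in diameter and 18 mm thick, about 50 g; origin at the disc's centre, z along the disc's axis. It starts lying flat on the draining mat (centre 9 mm above the counter). All six lids are alike; some may be absent
- lid3: white plastic jar lid with a plain grey upper face, a solid round disc 62 mm in diameter and 18 mm thick, about 50 g; origin at the disc's centre, z along the disc's axis. It starts lying flat on the draining mat (centre 9 mm above the counter). All six lids are alike; some may be absent
- lid4: white plastic jar lid with a plain grey upper face, a solid round disc 62 mm in diameter and 18 mm thick, about 50 g; origin at the disc's centre, z along the disc's axis. It starts lying flat on the draining mat (centre 9 mm above the counter). All six lids are alike; some may be absent
- lid5: white plastic jar lid with a plain grey upper face, a solid round disc 62 mm in diameter and 18 mm thick, about 50 g; origin at the disc's centre, z along the disc's axis. It starts lying flat on the draining mat (centre 9 mm above the counter). All six lids are alike; some may be absent
- lid6: white plastic jar lid with a plain grey upper face, a solid round disc 62 mm in diameter and 18 mm thick, about 50 g; origin at the disc's centre, z along the disc's axis. It starts lying flat on the draining mat (centre 9 mm above the counter). All six lids are alike; some may be absent
- slot0 (a point): where the centre of a lid seated in this rack slot is, 53 mm above the counter: right (-y) column, row farthest from the tray's front. Moves with the tray. x axis: disc axis of a seated lid, along the slide from the tray's front to its back; y along the slot; z up. 2 columns 116 mm apart, 3 slots in each at 46 mm pitch
- slot1 (a point): where the centre of a lid seated in this rack slot is, 53 mm above the counter: right (-y) column, row midway from the tray's front. Moves with the tray. x axis: disc axis of a seated lid, along the slide from the tray's front to its back; y along the slot; z up. A slot is a 24 mm gap between 6 mm wire hairpins, 18 mm either side of its centre along y
- slot2 (a point): where the centre of a lid seated in this rack slot is, 53 mm above the counter: right (-y) column, row nearest to the tray's front. Moves with the tray. x axis: disc axis of a seated lid, along the slide from the tray's front to its back; y along the slot; z up. The hairpins' tops are 16 mm above this point; gaps between slots (10 mm) take no lid
- slot3 (a point): where the centre of a lid seated in this rack slot is, 53 mm above the counter: left (+y) column, row farthest from the tray's front. Moves with the tray. x axis: disc axis of a seated lid, along the slide from the tray's front to its back; y along the slot; z up. Two wires 21 mm below it, 27 mm to either side along y, cradle the disc; it may lean up to 10 degrees
- slot4 (a point): where the centre of a lid seated in this rack slot is, 53 mm above the counter: left (+y) column, row midway from the tray's front. Moves with the tray. x axis: disc axis of a seated lid, along the slide from the tray's front to its back; y along the slot; z up
- slot5 (a point): where the centre of a lid seated in this rack slot is, 53 mm above the counter: left (+y) column, row nearest to the tray's front. Moves with the tray. x axis: disc axis of a seated lid, along the slide from the tray's front to its back; y along the slot; z up
- tray_front (a point): middle of the front edge of the tray's steel finger ledge, 52 mm above the counter; x axis along the slide, pointing home, y along the front. The ledge is 140 mm wide (along y), 20 mm deep and 8 mm thick, on a front panel 255 mm wide and 45 mm tall whose lower edge is 12 mm above the counter and whose face is 20 mm behind this point. The nearest row of slot centres is 93 mm behind this point
- tray (a joint): how far the tray has been pushed in, m: 0 = fully out, 0.20 = fully home under the cover. It starts nearly fully out. It slides with about 2 N of friction; about 8 mm before home it rides over a sprung catch (some 6 N more), which then holds it home, against a hard stop at 0.20. The slots are reached from above only while it is out
- cabinet: fixed clear acrylic cover over the tray's home position, with a dark base, 200 mm deep (x), 285 mm wide (y), 118 mm tall, open at its front (roof edge 30 mm back from there); origin at the centre of its underside, x axis along the slide, pointing away from the robot. The tray slides out of its front towards the robot
- snack_tub: clear plastic tub of round fried snacks, 181 x 131 x 43 mm; origin under its centre; a bystander
- sauce_bottle: red sauce bottle, 62 mm across, 170 mm tall; origin under its centre; a bystander
- jar: amber jar with white cap, 76 mm across, 100 mm tall; origin under its centre; a bystander
There are look-alikes about, which are no part of the job. Leave any orange look-alike of the lid3 alone.

How it is judged:
On the way, in this order (a step that is already met when the one before it is completed fails the run):
1. every lid stands in a slot of the rack while the tray is still out ((distance between lid1 and slot0 below 0.014 m or distance between lid1 and slot1 below 0.014 m or distance between lid1 and slot2 below 0.014 m or distance between lid1 and slot3 below 0.014 m or distance between lid1 and slot4 below 0.014 m or distance between lid1 and slot5 below 0.014 m) and angle between the z axis of each of lid1, lid2, lid3, lid4, lid5, lid6 and the x axis of slot0, either way round below 0.26 rad and (distance between lid2 and slot0 below 0.014 m or distance between lid2 and slot1 below 0.014 m or distance between lid2 and slot2 below 0.014 m or distance between lid2 and slot3 below 0.014 m or distance between lid2 and slot4 below 0.014 m or distance between lid2 and slot5 below 0.014 m) and (distance between lid3 and slot0 below 0.014 m or distance between lid3 and slot1 below 0.014 m or distance between lid3 and slot2 below 0.014 m or distance between lid3 and slot3 below 0.014 m or distance between lid3 and slot4 below 0.014 m or distance between lid3 and slot5 below 0.014 m) and (distance between lid4 and slot0 below 0.014 m or distance between lid4 and slot1 below 0.014 m or distance between lid4 and slot2 below 0.014 m or distance between lid4 and slot3 below 0.014 m or distance between lid4 and slot4 below 0.014 m or distance between lid4 and slot5 below 0.014 m) and (distance between lid5 and slot0 below 0.014 m or distance between lid5 and slot1 below 0.014 m or distance between lid5 and slot2 below 0.014 m or distance between lid5 and slot3 below 0.014 m or distance between lid5 and slot4 below 0.014 m or distance between lid5 and slot5 below 0.014 m) and (distance between lid6 and slot0 below 0.014 m or distance between lid6 and slot1 below 0.014 m or distance between lid6 and slot2 below 0.014 m or distance between lid6 and slot3 below 0.014 m or distance between lid6 and slot4 below 0.014 m or distance between lid6 and slot5 below 0.014 m) and value of joint tray below 0.08 m), for 0.2 s.
2. the tray is pushed home (value of joint tray above 0.196 m), for 0.2 s.
At the end, for the whole second after the job is handed in: every lid's centre is within 14 mm of a slot's seat point and its axis within 15 degrees of the slide direction, at rest, and the tray is home to within 4 mm ((distance between lid1 and slot0 below 0.014 m or distance between lid1 and slot1 below 0.014 m or distance between lid1 and slot2 below 0.014 m or distance between lid1 and slot3 below 0.014 m or distance between lid1 and slot4 below 0.014 m or distance between lid1 and slot5 below 0.014 m) and angle between the z axis of each of lid1, lid2, lid3, lid4, lid5, lid6 and the x axis of slot0, either way round below 0.26 rad and (distance between lid2 and slot0 below 0.014 m or distance between lid2 and slot1 below 0.014 m or distance between lid2 and slot2 below 0.014 m or distance between lid2 and slot3 below 0.014 m or distance between lid2 and slot4 below 0.014 m or distance between lid2 and slot5 below 0.014 m) and (distance between lid3 and slot0 below 0.014 m or distance between lid3 and slot1 below 0.014 m or distance between lid3 and slot2 below 0.014 m or distance between lid3 and slot3 below 0.014 m or distance between lid3 and slot4 below 0.014 m or distance between lid3 and slot5 below 0.014 m) and (distance between lid4 and slot0 below 0.014 m or distance between lid4 and slot1 below 0.014 m or distance between lid4 and slot2 below 0.014 m or distance between lid4 and slot3 below 0.014 m or distance between lid4 and slot4 below 0.014 m or distance between lid4 and slot5 below 0.014 m) and (distance between lid5 and slot0 below 0.014 m or distance between lid5 and slot1 below 0.014 m or distance between lid5 and slot2 below 0.014 m or distance between lid5 and slot3 below 0.014 m or distance between lid5 and slot4 below 0.014 m or distance between lid5 and slot5 below 0.014 m) and (distance between lid6 and slot0 below 0.014 m or distance between lid6 and slot1 below 0.014 m or distance between lid6 and slot2 below 0.014 m or distance between lid6 and slot3 below 0.014 m or distance between lid6 and slot4 below 0.014 m or distance between lid6 and slot5 below 0.014 m) and linear speed of each of lid1, lid2, lid3, lid4, lid5, lid6 below 0.03 m/s and value of joint tray above 0.196 m); the robot touches nothing.
It fails at once if the tray is slammed (faster than 0.35 m/s) (velocity of joint tray above 0.35 m/s).
It fails at once if the snack tub is moved more than 30 mm or tipped (distance of snack_tub from where it was at the start of the episode above 0.03 m or angle between snack_tub's own z axis and vertical above 0.4 rad).
It fails at once if the sauce bottle is moved more than 30 mm or tipped (distance of sauce_bottle from where it was at the start of the episode above 0.03 m or angle between sauce_bottle's own z axis and vertical above 0.4 rad).
It fails at once if the jar is moved more than 30 mm or tipped (distance of jar from where it was at the start of the episode above 0.03 m or angle between jar's own z axis and vertical above 0.4 rad).
Of lid1, lid2, lid3, lid4, lid5, lid6 only 4 to 6 are there at a start; the rules pass over those that are not, and their reading is None.
At some moment in a run one of lid1, lid2, lid3, lid4, lid5, lid6 may be knocked a few centimetres aside while the robot is not near it.
It also fails if it takes over 210 s, if anything falls off the work surface, if the arm or the gripper's body presses on something with over 40 N, if the wrist force passes 120 N, or if a joint passes its speed limit or range.

### The arm

A 7-joint arm with a two-finger parallel gripper is mounted at the origin on the work surface. World frame = base frame: x ahead of the robot, y to its left, z up, the work surface at z = 0. Lengths are in m, angles in rad, forces in N, time in s.
With the tool pointing down it reaches from about 0.425 to 0.875 m from the base axis. Payload 4.7 kg.
Tool frame: the origin (TCP) lies midway between the tips of the shut fingers; the grasp point (between the pads) lies 19 mm behind it; z points along the fingers, y is the direction in which the jaws open and shut (so a half turn about z gives the same grasp; the last joint's range is limited). The gripper opens to 87 mm and grips with 3 to 60 N. Pads are 19 mm wide; open, the fingers measure 117 mm over their backs; the gripper's body (75 mm by 190 mm) begins 51 mm behind the grasp point.
Start: joints at [-1.311, 0.321, -0.07, 1.45, 0.023, 1.371, -0.057], TCP at [0.158, 0.63, 0.223] pointing down, gripper open.
Joint ranges: [-2.86, 2.86], [-0.3, 2.09], [-1.38, 1.24], [0.06, 2.45], [-1.56, 4.7], [0.09, 2.05], [-2.69, 2.69]. Speed limits (rad/s): [2.57, 2.57, 3.14, 3.14, 3.14, 3.14, 3.14].

### API

Orientations are given as a rotation vector (axis times angle).
In Python, from bench import get_state, eyes, job gives the robot as it stands. The module is installed in compiled form; this text tells all that it offers.
- The arm moves only by the shell command python3 -m jog 'ROWS' [FORCE]. ROWS is JSON, a list that holds one entry, the list of rows, each a list of 5 numbers: the opening, from 0 (shut) to 1 (fully open), then the shift along the tool's x, y, z in units of 40 mm (1.0 is 40 mm), then the turn about the tool's z in units of 5 degrees (1.0 is 5 degrees). In form: [[[jaw, dx, dy, dz, turn], ...]]. A call has 1 to 10 rows; each row shifts and turns the commanded pose from where the row before left it, along the tool's axes as they then stand; what a row does not reach is not made up. A row lasts 1/8 s, in which the tool goes at most 62.5 mm and 10.7 degrees, less where a joint would pass 70% of its speed; a pose out of reach is approached as far as the arm can. A call is refused whole if a number of a shift passes 1 or a number of a turn 1, either way. A call with a gripper value outside its range is refused whole. The fingers move at their own pace and stop on an object; FORCE is the grip in N (left out, the last holds). Time passes only in rows, so rows that do not move let the fingers close. It gives the time, the measured TCP pose, the force and the opening at its end, in the units of the state.
- get_state(): the state, without advancing time (a new reading comes with each control period).
- eyes.get_image(name): name is "scene" or "top"; returns (picture, depth): 420x560x3 uint8, red, green, blue; 420x560 float32, m along the optical axis (not along the pixel's ray), 0 where there is no reading.
- eyes.camera_params(name): a dict with "camera_matrix" (3x3 intrinsics, pixels), "pose" (4x4, takes a point from camera to world coordinates). Camera axes: x right, y down, z forward; pixel columns grow to the right and rows downward; lengths in m; the calibration is good to about 2 mm. A picture is of the moment at which its call begins. camera_params takes no time and is no camera call.
- job.close_job(): hands the job in, once; it reports no verdict.
The state is a dict: "time": time; "joint_positions": joint angles; "qd": joint speeds; "joint_torque": joint torques, N m; "position": TCP position; "tool_rot": TCP orientation; "ft_force": force on the tool from outside, world axes, zero at the start; "torque": the same for the moment, N m; "grip_width": opening from 0.0 (shut) to 1.0 (fully open).
Only numpy, scipy, OpenCV 4.12 (cv2) and the standard library are available. Lean on these libraries where they do the work, as an engineer would, in place of code of your own. Each camera call takes 0.05 s, during which the arm holds its last target. There are 200 camera calls.

## Working session

There is one attempt and no reset: what is moved stays moved. The work goes in short steps, Python scripts to look and compute and a shell command to move; the robot and the scene stay as the last step left them, time stands still between calls to the robot, and variables do not carry over. Pictures are saved under pics/ and viewed, about 12 in all and at most 16, crops included, and the job is handed in when it is done.

```bash
mkdir -p pics
cat > h.py <<'E'
import numpy as np, cv2
from bench import get_state, eyes, job
from scipy.spatial.transform import Rotation as R
def snap(cam,fn=None):
    im,d=eyes.get_image(cam)
    im=np.ascontiguousarray(im)
    if fn: cv2.imwrite('pics/'+fn,im[:,:,::-1])
    return im,d
def ray(cam,uv,z):
    p=eyes.camera_params(cam);K=np.array(p['camera_matrix']);T=np.array(p['pose'])
    v=T[:3,:3]@np.linalg.solve(K,[uv[0],uv[1],1.]);o=T[:3,3]
    return o+v*(z-o[2])/v[2]
def cloud(cam,d):
    p=eyes.camera_params(cam);K=np.array(p['camera_matrix']);T=np.array(p['pose'])
    v,u=np.mgrid[:d.shape[0],:d.shape[1]]
    P=np.stack([(u-K[0,2])/K[0,0]*d,(v-K[1,2])/K[1,1]*d,d],-1)
    return P@T[:3,:3].T+T[:3,3]
def proj(cam,X):
    p=eyes.camera_params(cam);K=np.array(p['camera_matrix']);T=np.array(p['pose'])
    c=T[:3,:3].T@(np.array(X)-T[:3,3]);q=K@c;return q[:2]/q[2]
E
python3 - <<'E'
from h import *
for c in('top','scene'):
    snap(c,c+'0.png');p=eyes.camera_params(c);print(np.round(p['pose'],3),np.round(p['camera_matrix'],1))
s=get_state();print(s); print(R.from_rotvec(s['tool_rot']).as_matrix().round(3))
E
```

```text
[[-0.027 -0.987  0.158  0.404]
 [-1.     0.025 -0.01   0.079]
 [ 0.006 -0.158 -0.987  1.042]
 [ 0.     0.     0.     1.   ]] [[387.    0.  280.8]
 [  0.  387.  214.6]
 [  0.    0.    1. ]]
[[-0.645  0.571 -0.508  1.325]
 [ 0.764  0.468 -0.444  0.761]
 [-0.016 -0.675 -0.738  1.203]
 [ 0.     0.     0.     1.   ]] [[537.8   0.  287. ]
 [  0.  537.8 200.3]
 [  0.    0.    1. ]]
{'time': 0.1, 'joint_positions': array([-1.31089625,  0.3217526 , -0.07006866,  1.45156831,  0.02259372,
        1.37079664, -0.0568598 ]), 'qd': array([ 2.02226356e-04, -4.19439645e-03,  1.25019158e-04, -1.48494905e-03,
       -1.37200806e-03, -1.70901413e-03,  9.70543547e-05]), 'joint_torque': array([ 3.02484796e-04, -4.92567337e+01, -4.05407259e-01, -3.13400638e+01,
       -6.41111378e-02,  3.94156168e-02,  1.03618809e-04]), 'position': array([0.15809865, 0.62996191, 0.22156065]), 'tool_rot': array([-3.85034776e-01, -3.11778557e+00,  2.72403191e-03]), 'ft_force': array([-0.34453654, -0.27130661, -0.25226529]), 'torque': array([ 0.06810857, -0.02866964,  0.01023013]), 'grip_width': 0.9988848502432772}
[[-0.97   0.243 -0.   ]
 [ 0.243  0.97  -0.002]
 [-0.    -0.002 -1.   ]]
```

View pics/top0.png

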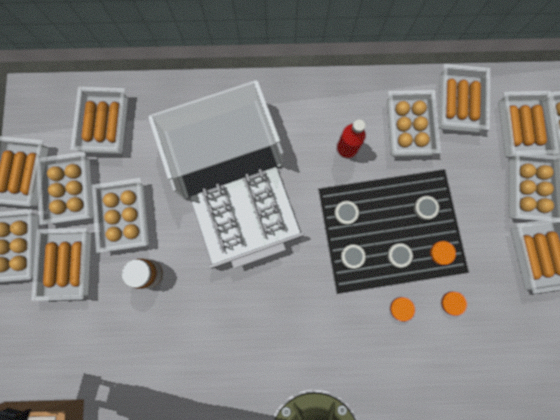

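View pics/scene0.png

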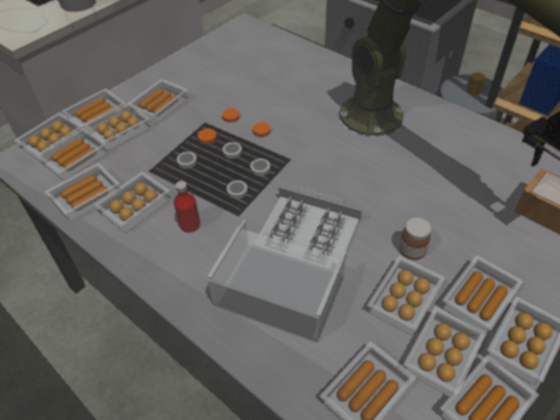

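The top view shows four white lids, at (346,213), (427,208), (353,257) and (400,255). There is one orange look-alike on the mat at (444,252), and two more off it at (402,309) and (454,303). The tray opens towards the robot, yawed by roughly 15°.

```bash
cat > m.py <<'E'
from h import *
im,d=snap('top'); P=cloud('top',d)
hsv=cv2.cvtColor(im,cv2.COLOR_RGB2HSV)
print('counter z',np.median(P[280:300,200:300,2]))
# lids: raised ~18mm on mat region
x0,x1,y0,y1=320,470,170,295
z=P[...,2]
m=((z>.012)&(z<.03)); m[:, :x0]=0; m[:, x1:]=0; m[:y0]=0; m[y1:]=0
n,l,st,c=cv2.connectedComponentsWithStats(m.astype(np.uint8))
for i in range(1,n):
    if st[i,4]>100:
        w=ray('top',c[i],.018); print('lid',c[i].round(1),st[i,4],w[:2].round(4),'hue/sat',np.median(hsv[l==i],0),'d',2*np.sqrt(st[i,4]/np.pi)*np.median(d[l==i])/387)
# hairpins
h=(z>.06)&(z<.075); h[:, :190]=0; h[:, 300:]=0; h[:165]=0; h[270:]=0
n,l,st,c=cv2.connectedComponentsWithStats(h.astype(np.uint8))
for i in range(1,n):
    if st[i,4]>5:
        q=P[l==i]; print('pin',c[i].round(1),st[i,4],q.mean(0).round(4))
lg=(z>.05)&(z<.0605); lg[:, :190]=0; lg[:, 320:]=0; lg[:230]=0; lg[275:]=0
ys,xs=np.nonzero(lg);print('ledge px',len(xs)); 
q=P[lg]; r=cv2.minAreaRect(q[:,:2].astype(np.float32)); print(r)
r_=(z>.105)&(z<.13); r_[:, :140]=0; r_[:, 300:]=0; r_[:80]=0; r_[220:]=0
q=P[r_]; print('roof',len(q), cv2.minAreaRect(q[:,:2].astype(np.float32)) if len(q) else 0)
a=cv2.resize(im[70:280,130:330],None,fx=3.8,fy=2.85,interpolation=cv2.INTER_CUBIC)
cv2.imwrite('pics/c1.png',cv2.resize(im[75:275,140:310],None,fx=3,fy=3,interpolation=cv2.INTER_CUBIC)[:,:,::-1])
E
python3 m.py
```

```text
counter z -0.0008354205611215137
lid [426.2 207. ] 412 [ 0.5778 -0.3232] hue/sat [ 77.  12. 138.] d 0.06172301340428002
lid [346.1 212. ] 410 [ 0.5697 -0.1066] hue/sat [ 75.  11. 149.] d 0.061375216450437135
lid [442.8 252.3] 437 [ 0.4551 -0.357 ] hue/sat [ 15. 221. 210.] d 0.0624134249382202
lid [352.7 256. ] 429 [ 0.4518 -0.1177] hue/sat [ 78.  11. 145.] d 0.061674685443759786
lid [399.7 254.9] 434 [ 0.4514 -0.2422] hue/sat [ 78.  11. 143.] d 0.06209606511668841
pin [260.4 173.3] 19 [0.6691 0.1194 0.0679]
pin [247.1 177.2] 18 [0.6595 0.1542 0.0673]
pin [218.  187.7] 20 [0.6337 0.2296 0.0669]
pin [266.  189.1] 21 [0.6268 0.1058 0.0675]
pin [204.5 191.8] 21 [0.6238 0.2642 0.0669]
pin [252.8 193.6] 19 [0.6158 0.1398 0.0678]
pin [223.4 204. ] 20 [0.5902 0.2155 0.0683]
pin [272.  205.7] 20 [0.5829 0.0914 0.0675]
pin [210.  208.5] 22 [0.5797 0.2498 0.0673]
pin [258.7 210.4] 18 [0.5715 0.1255 0.0683]
pin [229.  220.5] 22 [0.5474 0.2015 0.0676]
pin [278.  222.5] 22 [0.5393 0.0771 0.0663]
pin [215.6 225.4] 20 [0.5357 0.2355 0.0679]
pin [264.5 226.9] 21 [0.5287 0.1115 0.0673]
pin [234.8 237.5] 20 [0.5038 0.1873 0.0667]
pin [221.4 242.6] 20 [0.4917 0.221  0.067 ]
ledge px 755
((0.4700384736061096, 0.13386046886444092), (0.071501225233078, 0.24549709260463715), 4.284874439239502)
roof 7895 ((0.7614424228668213, 0.22987361252307892), (0.20928508043289185, 0.29002586007118225), 18.196455001831055)
```

View pics/c1.png

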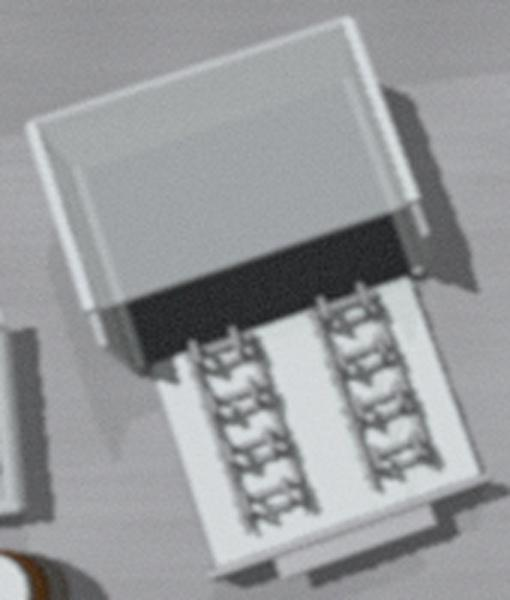

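```bash
cat > plan.py <<'E'
# usage: plan.py x y z yaw_of_tool_y_deg  -> turn units first, then shift in tool axes after that turn (units)
import sys
from h import *
x,y,z,a=map(float,sys.argv[1:5]); s=get_state(); M=R.from_rotvec(s['tool_rot']).as_matrix()
now=np.degrees(np.arctan2(M[1,1],M[0,1])); t=now-a
c,s_=np.cos(np.radians(a)),np.sin(np.radians(a))
d=np.array([x,y,z])-s['position']
print('t %.2f pos %s yaw %.1f tilt %.3f F %s grip %.3f'%(s['time'],s['position'].round(4),now,M[2,2],s['ft_force'].round(1),s['grip_width']))
print('turn',round(t/5,2),'shift units x,y,z',np.round([(-s_*d[0]+c*d[1])/.04,(c*d[0]+s_*d[1])/.04,-d[2]/.04],2))
E
python3 -m jog '[[[1,0,0,0,1],[1,0,0,0,1],[1,0,0,0,1],[1,0,0,0,1],[1,0,0,0,1],[1,0,0,0,1],[1,0,0,0,1],[1,0,0,0,1],[1,0,0,0,1],[1,0,0,0,1]]]' 3
python3 -m jog '[[[1,0,0,0,1],[1,0,0,0,0.58]]]'
python3 plan.py .5 .3 .2 18.05; python3 plan.py .4518 -.1177 .2 18.05
python3 - <<'E'
from h import *
im,d=snap('top'); P=cloud('top',d); h=cv2.cvtColor(im,cv2.COLOR_RGB2HSV)
b=(P[100:190,320:385,2]>.05); q=P[100:190,320:385][b]; print('bottle',q.min(0),q.max(0),np.median(q,0))
E
```

```text
time: 1.4
position: [0.1581, 0.6302, 0.2221]
tool_rot: [1.67, 2.66, -0.001]
ft_force: [-0.1, -0.5, -0.5]
grip_width: 0.999
time: 1.65
position: [0.1581, 0.6302, 0.2221]
tool_rot: [1.848, 2.54, -0.001]
ft_force: [-0.3, 0.1, -0.3]
grip_width: 1.005
t 1.65 pos [0.1581 0.6302 0.2221] yaw 17.9 tilt -1.000 F [-0.3  0.1 -0.3] grip 1.005
turn -0.03 shift units x,y,z [-10.5    5.57   0.55]
t 1.65 pos [0.1581 0.6302 0.2221] yaw 17.9 tilt -1.000 F [-0.3  0.1 -0.3] grip 1.005
turn -0.03 shift units x,y,z [-20.05   1.19   0.55]
bottle [ 0.4035508  -0.14986681  0.05006791] [0.78428582 0.07911412 1.04225412] [ 0.74249231 -0.11203517  0.11653444]
```

```bash
python3 -m jog '[[[1,-1,0.55,0,0],[1,-1,0.55,0,0],[1,-1,0.55,0,0],[1,-1,0.55,0,0],[1,-1,0.55,0,0],[1,-1,0.55,0,0],[1,-1,0.55,0,0],[1,-1,0.55,0,0],[1,-1,0.55,0,0],[1,-1,0.55,0,0]]]' >/dev/null
python3 -m jog '[[[1,-1,-0.43,0,0],[1,-1,-0.43,0,0],[1,-1,-0.43,0,0],[1,-1,-0.43,0,0],[1,-1,-0.43,0,0],[1,-1,-0.43,0,0],[1,-1,-0.43,0,0],[1,-1,-0.43,0,0],[1,-1,-0.43,0,0],[1,-1,-0.43,0,0]]]' >/dev/null
python3 -m jog '[[[1,0,0,1,0],[1,0,0,1,0],[1,0,0,0.8,0]]]' >/dev/null
python3 plan.py .4518 -.1177 .004 18.05
```

```text
t 4.58 pos [ 0.4506 -0.1154  0.1091] yaw 18.0 tilt -1.000 F [ 0.8  0.2 -0.2] grip 1.002
turn -0.0 shift units x,y,z [-0.06  0.01  2.63]
```

```bash
python3 -m jog '[[[1,-0.06,0,1,0],[1,0,0,1,0],[1,0,0,0.4,0],[1,0,0,0.2,0],[1,0,0,0,0]]]' 3
python3 -m jog '[[[0,0,0,0,0],[0,0,0,0,0],[0,0,0,0,0],[0,0,0,0,0],[0,0,0,0,0],[0,0,0,0,0]]]' 3
python3 -m jog '[[[0,0,0,-0.5,0],[0,0,0,-1,0],[0,0,0,-1,0],[0,0,0,-1,0],[0,0,0,-0.5,0],[0,0,0,0,0]]]'
python3 - <<'E'
from h import *
snap('scene','s1.png')
E
python3 plan.py .7958 .0597 .155 18.05
```

```text
time: 5.2
position: [0.4526, -0.1178, 0.0071]
tool_rot: [1.846, 2.542, 0.001]
ft_force: [0.9, -0.1, -0.4]
grip_width: 1.002
time: 5.95
position: [0.4523, -0.1177, 0.0068]
tool_rot: [1.846, 2.542, 0.001]
ft_force: [-0.1, 1.2, 4.8]
grip_width: 0.708
time: 6.7
position: [0.453, -0.1178, 0.1675]
tool_rot: [1.845, 2.54, 0.004]
ft_force: [0.2, 0.2, -0.2]
grip_width: 0.712
t 6.75 pos [ 0.4521 -0.1176  0.1663] yaw 18.0 tilt -1.000 F [ 0.4  0.7 -0.2] grip 0.708
turn -0.0 shift units x,y,z [1.55 9.54 0.28]
```

View pics/s1.png

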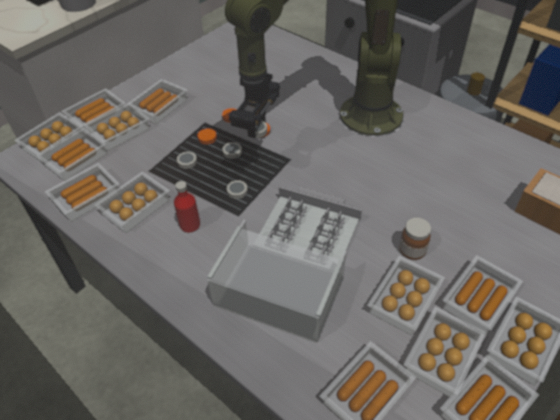

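```bash
python3 -m jog '[[[0,0.8,0,0,0],[0,0.75,0.4,0,0],[0,0,1,0,0],[0,0,1,0,0],[0,0,1,0,0],[0,0,1,0,0],[0,0,1,0,0],[0,0,1,0,0],[0,0,1,0,0],[0,0,1,0,0]]]' >/dev/null
python3 -m jog '[[[0,0.1,0.9,0,0],[0,0.1,0.24,0.28,0],[0,0,0,0,0],[0,0,0,0,0]]]'
python3 plan.py .7933 .0673 .13 18.05
python3 - <<'E'
from h import *
im,d=snap('scene')
u,v=proj('scene',[.79,.067,.13]).astype(int);print(u,v)
cv2.imwrite('pics/s2.png',cv2.resize(im[v-80:v+80,u-100:u+100],None,fx=4,fy=3.7)[:,:,::-1])
E
```

```text
time: 8.5
position: [0.7921, 0.0657, 0.1548]
tool_rot: [-1.847, -2.54, 0.002]
ft_force: [0.3, 0.1, -0.5]
grip_width: 0.713
t 8.50 pos [0.7921 0.0657 0.1548] yaw 17.9 tilt -1.000 F [ 0.3  0.1 -0.5] grip 0.713
turn -0.02 shift units x,y,z [0.03 0.04 0.62]
221 236
```

View pics/s2.png

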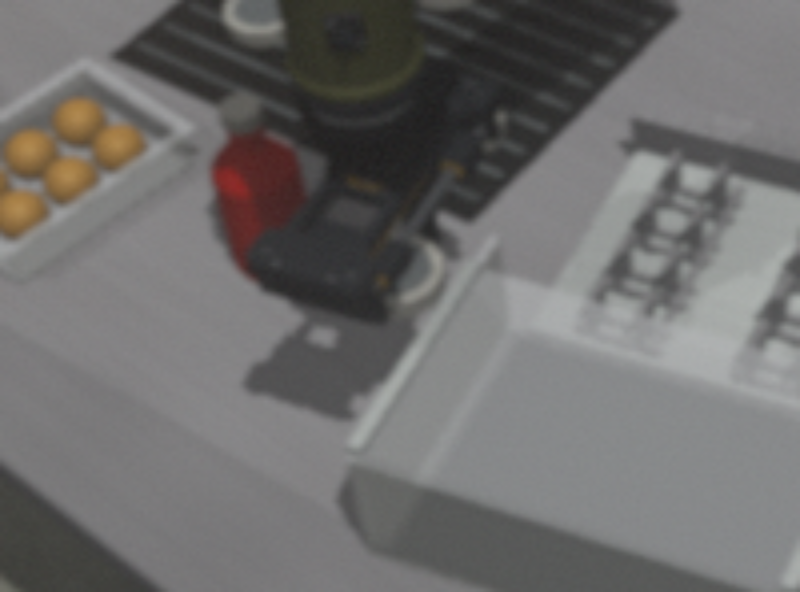

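```bash
python3 -m jog '[[[0,0.03,0.04,0.4,0],[0,0,0,0.3,0],[0,0,0,0.15,0],[0,0,0,0,0]]]'
python3 -m jog '[[[0,0,0,0.15,0],[0,0,0,0.15,0],[0,0,0,0,0]]]'
python3 -m jog '[[[0,0,0,0.1,0],[0,0,0,0.1,0],[0,0,0,0,0]]]'
```

```text
time: 9.05
position: [0.7939, 0.0685, 0.1204]
tool_rot: [-1.846, -2.541, 0.001]
ft_force: [-0.5, 0.2, 0.5]
grip_width: 0.711
time: 9.43
position: [0.7941, 0.0685, 0.1086]
tool_rot: [-1.846, -2.541, 0.001]
ft_force: [0.0, -0.2, -0.4]
grip_width: 0.709
time: 9.8
position: [0.7942, 0.0685, 0.1008]
tool_rot: [-1.846, -2.541, 0.001]
ft_force: [0.3, -0.5, -0.4]
grip_width: 0.71
```

```bash
python3 -m jog '[[[0,0.04,0,0.12,0],[0,0.05,0,0.12,0],[0,0.05,0,0.12,0],[0,0.05,0,0.12,0],[0,0.04,0,0.12,0],[0,0,0,0,0]]]'
python3 - <<'E'
from h import *
im,d=snap('scene')
u,v=proj('scene',[.79,.067,.13]).astype(int)
cv2.imwrite('pics/s3.png',cv2.resize(im[v-60:v+60,u-80:u+80],None,fx=5,fy=5)[:,:,::-1])
E
```

```text
time: 10.55
position: [0.7912, 0.0772, 0.0767]
tool_rot: [-1.846, -2.541, 0.001]
ft_force: [0.6, -0.6, -0.0]
grip_width: 0.709
```

View pics/s3.png

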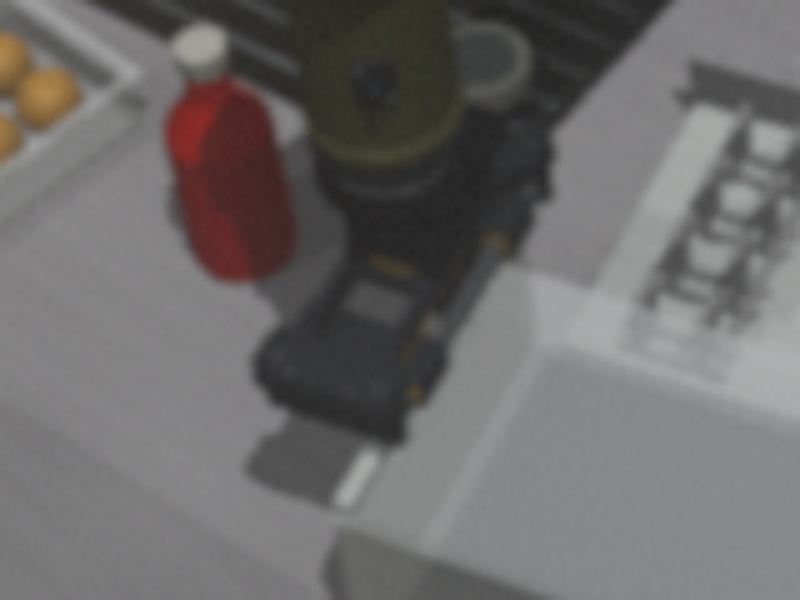

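```bash
python3 -m jog '[[[0,0.04,0,0,0],[0,0.03,0,0,0],[0,0,0,0,0]]]'
python3 -m jog '[[[0,0,0,0,0],[0,0,0,0,0],[0,-0.3,0,0,0],[0,-0.3,0,-1,0],[0,0,0,-1,0],[0,0,0,-0.5,0],[0,0,0,0,0]]]' 8
python3 plan.py .5555 .1013 .12 108.05
python3 - <<'E'
from h import *
im,d=snap('scene')
s=get_state()['position'];u,v=proj('scene',s).astype(int);print(u,v)
cv2.imwrite('pics/s4.png',cv2.resize(im[v-60:v+60,u-80:u+80],None,fx=5,fy=5)[:,:,::-1])
E
```

```text
time: 10.98
position: [0.7914, 0.0772, 0.0773]
tool_rot: [1.846, 2.538, -0.003]
ft_force: [3.4, -4.4, -4.1]
grip_width: 0.705
time: 11.85
position: [0.799, 0.0575, 0.1792]
tool_rot: [1.844, 2.541, 0.004]
ft_force: [0.1, 0.6, -0.8]
grip_width: 0.706
t 11.85 pos [0.799  0.0575 0.1792] yaw 18.1 tilt -1.000 F [ 0.1  0.6 -0.8] grip 0.706
turn -18.0 shift units x,y,z [5.45 2.93 1.48]
214 225
```

View pics/s4.png

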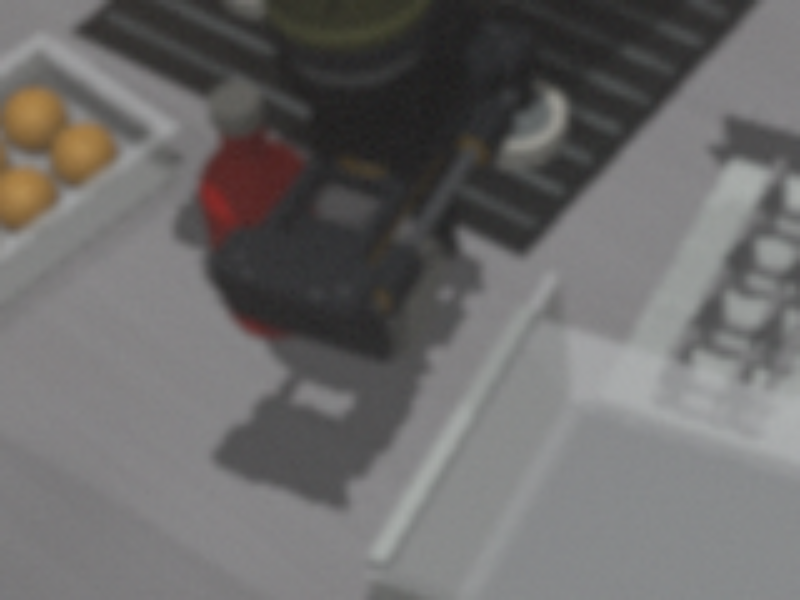

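```bash
python3 -m jog '[[[0,0,0,0,-1],[0,0,0,0,-1],[0,0,0,0,-1],[0,0,0,0,-1],[0,0,0,0,-1],[0,0,0,0,-1],[0,0,0,0,-1],[0,0,0,0,-1],[0,0,0,0,-1]]]' >/dev/null
python3 -m jog '[[[0,0,0,0,-1],[0,0,0,0,-1],[0,0,0,0,-1],[0,0,0,0,-1],[0,0,0,0,-1],[0,0,0,0,-1],[0,0,0,0,-1],[0,0,0,0,-1],[0,0,0,0,-1]]]' >/dev/null
python3 -m jog '[[[0,0.9,0.5,0,0],[0,0.9,0.5,0,0],[0,0.9,0.5,0,0],[0,0.9,0.5,0,0],[0,0.9,0.5,0,0],[0,0.9,0.43,0.5,0],[0,0.05,0,0.5,0],[0,0,0,0.3,0],[0,0,0,0,0]]]' >/dev/null
python3 plan.py .5555 .1013 .051 108.05
python3 - <<'E'
from h import *
im,d=snap('scene')
s=get_state()['position'];u,v=proj('scene',s).astype(int);print(u,v)
cv2.imwrite('pics/s5.png',cv2.resize(im[v-60:v+60,u-80:u+80],None,fx=5,fy=5)[:,:,::-1])
E
```

```text
t 15.28 pos [0.5536 0.101  0.1235] yaw 108.0 tilt -1.000 F [ 0.1 -0.6 -0.7] grip 0.706
turn -0.0 shift units x,y,z [-0.05 -0.01  1.81]
290 192
```

View pics/s5.png

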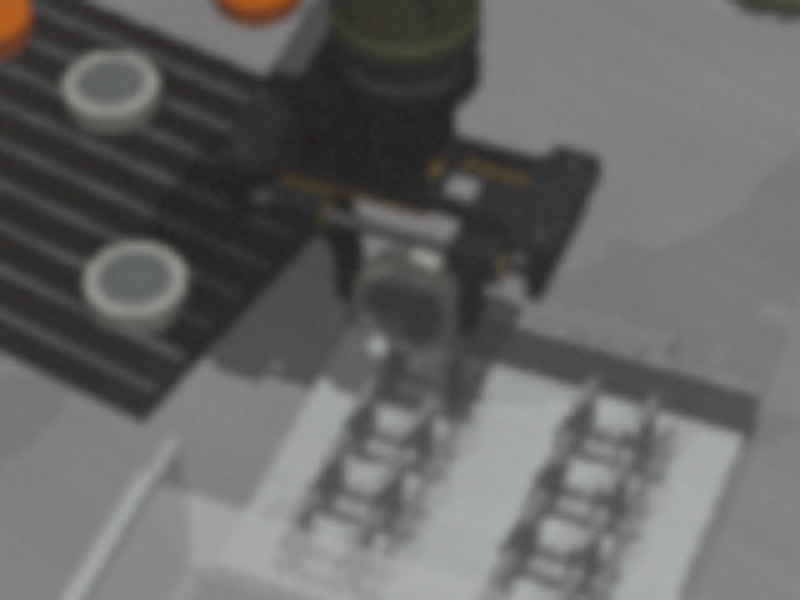

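The lid is upright between the fingers at crop (405,300), with its grey face towards the cabinet. I'll measure its lean and offset from the depth reading.

```bash
cat > face.py <<'E'
from h import *
im,d=snap('scene'); P=cloud('scene',d); s=get_state()['position']
M=R.from_rotvec(get_state()['tool_rot']).as_matrix()
q=(P.reshape(-1,3)-s)@M   # tool frame
k=(np.abs(q[:,0]+9)<12)&(np.abs(q[:,1])<22)&(q[:,2]>-22)&(q[:,2]<26e-3)
k=(np.abs(q[:,0]+.009)<.012)&(np.abs(q[:,1])<.022)&(np.abs(q[:,2])<.024)
f=q[k]; 
for _ in range(3):
    A=np.c_[f[:,1:],np.ones(len(f))]; c=np.linalg.lstsq(A,f[:,0],rcond=None)[0]; r=f[:,0]-A@c; f=f[np.abs(r)<.003]
print('n',len(f),'face offset mm %.1f (expect -9) lean deg %.1f yaw %.1f rms %.1f'%(c[2]*1e3,np.degrees(np.arctan(c[1])),np.degrees(np.arctan(c[0])),r.std()*1e3))
k=(np.abs(q[:,0])<.014)&(np.abs(q[:,1])<.012)&(np.abs(q[:,2])<.05)
print('z range of disc (tool z, neg=up) mm',np.percentile(q[k][:,2]*1e3,[1,99]).round(1))
E
python3 face.py
```

```text
n 153 face offset mm -9.1 (expect -9) lean deg -5.4 yaw -0.8 rms 1.4
z range of disc (tool z, neg=up) mm [-37.7  23.5]
```

```bash
python3 -m jog '[[[0,-0.02,0,0.5,0],[0,0,0,0.5,0],[0,0,0,0.3,0],[0,0,0,0.2,0],[0,0,0,0,0]]]'
python3 -m jog '[[[0,0,0,0.12,0],[0,0,0,0.1,0],[0,0,0,0,0]]]'
```

```text
time: 16.0
position: [0.5555, 0.1014, 0.0651]
tool_rot: [0.492, -3.103, 0.0]
ft_force: [0.1, -0.0, 0.2]
grip_width: 0.71
time: 16.38
position: [0.5559, 0.1015, 0.0568]
tool_rot: [-0.492, 3.102, 0.0]
ft_force: [1.7, 0.4, 1.5]
grip_width: 0.709
```

```bash
python3 -m jog '[[[0,0.03,0,0.08,0],[0,0,0,0,0]]]' 4
python3 -m jog '[[[0,0,0,0.08,0],[0,0,0,0,0]]]'
python3 face.py
```

```text
time: 16.62
position: [0.5538, 0.101, 0.053]
tool_rot: [0.492, -3.102, -0.0]
ft_force: [1.6, -0.4, 0.5]
grip_width: 0.711
time: 16.88
position: [0.5538, 0.101, 0.0497]
tool_rot: [0.492, -3.102, 0.0]
ft_force: [1.0, -0.5, -1.0]
grip_width: 0.712
n 84 face offset mm -10.4 (expect -9) lean deg -10.1 yaw -0.3 rms 1.4
z range of disc (tool z, neg=up) mm [-42.4  33.2]
```

```bash
python3 -m jog '[[[0.85,0,0,0,0],[0.85,0,0,0,0],[0.85,0,0,0,0],[0.85,0,0,-0.5,0],[0.85,0,0,-1,0],[0.85,0,0,-1,0],[0.85,0,0,-1,0]]]' 3
cat > chk.py <<'E'
from h import *
import sys
im,d=snap('scene'); P=cloud('scene',d).reshape(-1,3)
u=np.array([.9508,.3098,0]);v=np.array([-.3098,.9508,0]);S={0:(.6429,.1299),1:(.5992,.1156),2:(.5555,.1013),3:(.6070,.2398),4:(.5633,.2255),5:(.5196,.2112)}
for i,c in S.items():
    e=P-np.array([*c,.053]); a,b,z=e@u,e@v,e[:,2]
    k=(np.abs(a)<.016)&(np.abs(b)<.035)&(z>.018)&(z<.045); 
    if k.sum()<15: print(i,'empty',k.sum()); continue
    kk=(np.abs(a-.009)<.01)&(np.abs(b)<.02)&(np.abs(z)<.03)
    f=np.c_[a,b,z][kk]
    for _ in range(3):
        A=np.c_[f[:,1:],np.ones(len(f))]; cc=np.linalg.lstsq(A,f[:,0],rcond=None)[0]; r=f[:,0]-A@cc; f=f[np.abs(r)<.003]
    print(i,'n',len(f),'face off mm %.1f (exp 9) lean %.1f yaw %.1f'%(cc[2]*1e3,np.degrees(np.arctan(cc[1])),np.degrees(np.arctan(cc[0]))),'top z mm (exp 84) %.1f'%(53+1e3*np.percentile(z[k],98)),'b mid %.1f'%(1e3*(np.percentile(b[k],2)+np.percentile(b[k],98))/2))
if len(sys.argv)>1:
    w,h=proj('scene',[.57,.16,.05]).astype(int); cv2.imwrite('pics/'+sys.argv[1],cv2.resize(im[h-60:h+60,w-80:w+80],None,fx=5,fy=5)[:,:,::-1])
E
python3 chk.py s6.png; python3 plan.py .5697 -.1066 .1 18.05; python3 m.py | grep lid
```

```text
time: 17.8
position: [0.5539, 0.1009, 0.1915]
tool_rot: [0.492, -3.103, -0.0]
ft_force: [0.6, -0.1, -0.1]
grip_width: 0.846
0 empty 3
1 empty 3
2 n 97 face off mm 9.4 (exp 9) lean -6.9 yaw 2.0 top z mm (exp 84) 89.3 b mid 4.8
3 empty 4
4 empty 3
5 empty 0
t 17.85 pos [0.557  0.1015 0.1975] yaw 108.0 tilt -1.000 F [2.5 0.3 3.7] grip 0.849
turn 17.99 shift units x,y,z [-5.04 -1.31  2.44]
lid [426.2 207. ] 410 [ 0.5779 -0.3234] hue/sat [ 77.5  12.  157.5] d 0.06154437355736305
lid [346.  212.1] 409 [ 0.5696 -0.1065] hue/sat [ 75.  11. 150.] d 0.0613066563851061
lid [442.8 252.4] 438 [ 0.455  -0.3569] hue/sat [ 15. 220. 227.] d 0.06246922836964678
lid [399.7 254.9] 433 [ 0.4513 -0.2421] hue/sat [ 80.  11. 162.] d 0.06202436889179027
```

View pics/s6.png

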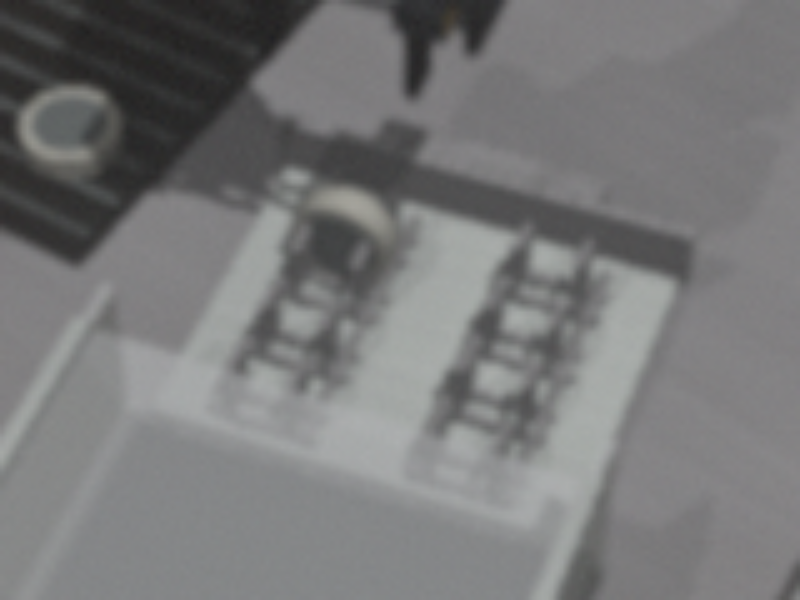

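```bash
python3 -m jog '[[[1,0,0,0,1],[1,0,0,0,1],[1,0,0,0,1],[1,0,0,0,1],[1,0,0,0,1],[1,0,0,0,1],[1,0,0,0,1],[1,0,0,0,1],[1,0,0,0,1]]]' >/dev/null
python3 -m jog '[[[1,0,0,0,1],[1,0,0,0,1],[1,0,0,0,1],[1,0,0,0,1],[1,0,0,0,1],[1,0,0,0,1],[1,0,0,0,1],[1,0,0,0,1],[1,0,0,0,1]]]' >/dev/null
python3 -m jog '[[[1,-1,-0.26,0,0],[1,-1,-0.26,0,0],[1,-1,-0.26,0,0],[1,-1,-0.26,0,0],[1,-1,-0.26,0,0],[1,0,0,1,0],[1,0,0,1,0],[1,0,0,0,0]]]' >/dev/null
python3 plan.py .5697 -.1066 .003 18.05
python3 - <<'E'
from h import *
im,d=snap('top'); P=cloud('top',d).reshape(-1,3)
e=P-np.array([.5555,.1013,0]); u=np.array([.9508,.3098,0]);v=np.array([-.3098,.9508,0])
a,b=e@u,e@v;k=(np.abs(a)<.02)&(np.abs(b)<.012)&(P[:,2]>.07)&(P[:,2]<.1);print('slot2 top',np.percentile(P[k][:,2],[5,50,95]).round(4),k.sum(),a[k].mean().round(4))
E
```

```text
t 21.15 pos [ 0.5635 -0.1048  0.1067] yaw 18.0 tilt -1.000 F [ 0.9 -0.3  0.2] grip 0.999
turn -0.01 shift units x,y,z [-0.09  0.13  2.59]
slot2 top [0.0738 0.0819 0.0846] 75 0.0005
```

```bash
python3 -m jog '[[[1,-0.09,0.13,1,0],[1,0,0,1,0],[1,0,0,0.4,0],[1,0,0,0.22,0],[1,0,0,0,0]]]' 3
python3 -m jog '[[[0,0,0,0,0],[0,0,0,0,0],[0,0,0,0,0],[0,0,0,0,0],[0,0,0,0,0],[0,0,0,0,0]]]' 3
python3 -m jog '[[[0,0,0,-0.5,0],[0,0,0,-1,0],[0,0,0,-1,0],[0,0,0,-1,0],[0,0,0,-0.5,0],[0,0.8,0,0,0],[0,0.8,0,0,0],[0,0.6,0.4,0,0],[0,0,1,0,0],[0,0,1,0,0]]]'
python3 -m jog '[[[0,0,1,0,0],[0,0,1,0,0],[0,0,1,0,0],[0,0,0.9,0,0],[0,0,0.3,0,0],[0,0,0,0,0],[0,0,0,0,0]]]' >/dev/null
python3 plan.py .7933 .0673 .13 18.05
```

```text
time: 21.82
position: [0.5735, -0.1072, 0.0063]
tool_rot: [1.845, 2.541, 0.001]
ft_force: [0.1, 0.3, 1.7]
grip_width: 0.999
time: 22.58
position: [0.5728, -0.1071, 0.0057]
tool_rot: [1.846, 2.542, 0.0]
ft_force: [-1.2, -0.2, 5.0]
grip_width: 0.712
time: 23.82
position: [0.6379, 0.0072, 0.1669]
tool_rot: [1.845, 2.542, 0.003]
ft_force: [0.4, -0.1, -1.1]
grip_width: 0.707
t 24.70 pos [0.796  0.0577 0.166 ] yaw 18.0 tilt -1.000 F [-0.6 -0.1  0.1] grip 0.712
turn -0.01 shift units x,y,z [0.25 0.01 0.9 ]
```

```bash
python3 -m jog '[[[0,0.25,0,0.4,0],[0,0,0,0.4,0],[0,0,0,0.3,0],[0,0,0,0.15,0],[0,0,0,0.15,0],[0,0,0,0.15,0],[0,0,0,0.1,0],[0,0,0,0,0]]]'
python3 -m jog '[[[0,0.04,0,0.12,0],[0,0.05,0,0.12,0],[0,0.05,0,0.12,0],[0,0.05,0,0.12,0],[0,0.04,0,0.12,0],[0,0.04,0,0.1,0],[0,0.03,0,0,0],[0,0,0,0,0]]]'
python3 -m jog '[[[0,0,0,0,0],[0,0,0,0,0],[0,-0.3,0,0,0],[0,-0.3,0,-1,0],[0,0,0,-1,0],[0,0,0,-0.7,0],[0,0,0,0,-1],[0,0,0,0,-1],[0,0,0,0,-1]]]' 8
python3 -m jog '[[[0,0,0,0,-1],[0,0,0,0,-1],[0,0,0,0,-1],[0,0,0,0,-1],[0,0,0,0,-1],[0,0,0,0,-1],[0,0,0,0,-1],[0,0,0,0,-1]]]' >/dev/null
python3 -m jog '[[[0,0,0,0,-1],[0,0,0,0,-1],[0,0,0,0,-1],[0,0,0,0,-1],[0,0,0,0,-1],[0,0,0,0,-1],[0,0,0,0,-1],[0,0,0,0,0]]]' >/dev/null
python3 plan.py .5992 .1156 .125 108.05; python3 face.py; python3 m.py |grep lid
```

```text
time: 25.7
position: [0.7933, 0.0676, 0.099]
tool_rot: [-1.846, -2.542, 0.0]
ft_force: [1.1, -0.3, -0.0]
grip_width: 0.71
time: 26.7
position: [0.7903, 0.0768, 0.0711]
tool_rot: [1.846, 2.538, -0.002]
ft_force: [2.7, -3.3, -1.8]
grip_width: 0.714
time: 27.82
position: [0.797, 0.0567, 0.1794]
tool_rot: [-1.494, -2.762, -0.002]
ft_force: [0.4, -0.6, -0.6]
grip_width: 0.71
t 29.82 pos [0.797  0.0564 0.1794] yaw 108.0 tilt -1.000 F [ 0.1  0.1 -0.6] grip 0.711
turn -0.02 shift units x,y,z [4.24 2.94 1.36]
n 173 face offset mm -8.6 (expect -9) lean deg -2.7 yaw 0.2 rms 1.4
z range of disc (tool z, neg=up) mm [-38.6  22.7]
lid [426.2 207.1] 414 [ 0.5777 -0.3234] hue/sat [ 75.   11.  163.5] d 0.06184932813719672
lid [442.8 252.3] 436 [ 0.4552 -0.3571] hue/sat [ 16. 220. 231.] d 0.06234877323720548
lid [399.6 254.9] 437 [ 0.4514 -0.242 ] hue/sat [ 80.  11. 151.] d 0.06231117789946684
```

```bash
python3 -m jog '[[[0,0.8,0.6,0,0],[0,0.8,0.6,0,0],[0,0.8,0.6,0,0],[0,0.8,0.6,0,0],[0,0.8,0.5,0,0],[0,0.24,0.04,0.5,0],[0,0,0,0.5,0],[0,0,0,0.3,0],[0,0,0,0,0]]]' >/dev/null
python3 plan.py .5992 .1156 .048 108.05; python3 face.py
```

```text
t 31.05 pos [0.599  0.1156 0.1265] yaw 108.0 tilt -1.000 F [ 0.5 -0.3 -1.2] grip 0.709
turn -0.01 shift units x,y,z [-0.01 -0.    1.96]
n 142 face offset mm -7.6 (expect -9) lean deg -2.2 yaw -1.1 rms 1.5
z range of disc (tool z, neg=up) mm [-38.8  23.8]
```

```bash
python3 -m jog '[[[0,0,0,0.5,0],[0,0,0,0.5,0],[0,0,0,0.3,0],[0,0,0,0.2,0],[0,0,0,0.1,0],[0,0,0,0.1,0],[0,0,0,0,0]]]'
python3 -m jog '[[[0,0,0,0.1,0],[0,0,0,0.1,0],[0,0,0,0,0]]]' 4
```

```text
time: 31.98
position: [0.5995, 0.1158, 0.0594]
tool_rot: [-0.492, 3.103, 0.0]
ft_force: [-0.1, -0.4, -0.6]
grip_width: 0.715
time: 32.35
position: [0.5992, 0.1157, 0.051]
tool_rot: [0.492, -3.102, 0.0]
ft_force: [1.3, 0.4, -0.4]
grip_width: 0.706
```

```bash
python3 -m jog '[[[0.85,0,0,0,0],[0.85,0,0,0,0],[0.85,0,0,0,0],[0.85,0,0,-0.5,0],[0.85,0,0,-1,0],[0.85,0,0,-1,0],[0.85,0,0,-1,0],[0.85,0,0,0,0]]]' 3
python3 -m jog '[[[1,0,0,0,1],[1,0,0,0,1],[1,0,0,0,1],[1,0,0,0,1],[1,0,0,0,1],[1,0,0,0,1],[1,0,0,0,1],[1,0,0,0,1],[1,0,0,0,1]]]' >/dev/null
python3 -m jog '[[[1,0,0,0,1],[1,0,0,0,1],[1,0,0,0,1],[1,0,0,0,1],[1,0,0,0,1],[1,0,0,0,1],[1,0,0,0,1],[1,0,0,0,1],[1,0,0,0,1],[1,0,0,0,0]]]' >/dev/null
python3 chk.py; python3 plan.py .4514 -.2420 .1 18.05
```

```text
time: 33.35
position: [0.6022, 0.1161, 0.1973]
tool_rot: [-0.49, 3.094, 0.002]
ft_force: [-0.1, -0.2, -0.2]
grip_width: 0.85
0 empty 4
1 n 117 face off mm 10.2 (exp 9) lean -4.8 yaw 1.9 top z mm (exp 84) 87.3 b mid 4.0
2 n 72 face off mm 9.0 (exp 9) lean -3.4 yaw 0.2 top z mm (exp 84) 88.4 b mid 3.7
3 empty 1
4 empty 3
5 empty 0
t 35.77 pos [0.5992 0.1157 0.1913] yaw 18.1 tilt -1.000 F [0.6 0.4 0.7] grip 1.000
turn 0.01 shift units x,y,z [-7.36 -6.28  2.28]
```

```bash
python3 -m jog '[[[1,-0.92,-0.78,0,0],[1,-0.92,-0.78,0,0],[1,-0.92,-0.78,0,0],[1,-0.92,-0.78,0,0],[1,-0.92,-0.78,0,0],[1,-0.92,-0.78,0,0],[1,-0.92,-0.8,0,0],[1,-0.92,-0.8,0,0],[1,0,0,1,0],[1,0,0,1,0]]]' >/dev/null
python3 -m jog '[[[1,0,0,0,0]]]' >/dev/null
python3 m.py |grep lid; python3 plan.py .4514 -.2420 .005 18.05
```

```text
lid [428.2 204.1] 238 [ 0.5856 -0.3295] hue/sat [ 65.   11.  156.5] d 0.046968540565261487
lid [398.9 255.2] 402 [ 0.4506 -0.24  ] hue/sat [ 80.5  11.  139. ] d 0.05975963459531166
t 37.20 pos [ 0.4508 -0.2417  0.111 ] yaw 18.1 tilt -1.000 F [-0.1 -0.4  0.6] grip 1.002
turn 0.0 shift units x,y,z [-0.01  0.01  2.65]
```

```bash
python3 -m jog '[[[1,0,0,1,0],[1,0,0,1,0],[1,0,0,0.4,0],[1,0,0,0.2,0],[1,0,0,0,0]]]' 3
python3 -m jog '[[[0,0,0,0,0],[0,0,0,0,0],[0,0,0,0,0],[0,0,0,0,0],[0,0,0,0,0],[0,0,0,0,0]]]' 3
python3 -m jog '[[[0,0,0,-0.5,0],[0,0,0,-1,0],[0,0,0,-1,0],[0,0,0,-1,0],[0,0,0,-0.5,0],[0,0.9,0.8,0,0],[0,0.9,0.8,0,0],[0,0.9,0.8,0,0],[0,0.9,0.8,0,0],[0,0.9,0.8,0,0]]]'
python3 -m jog '[[[0,0.15,1,0,0],[0,0,1,0,0],[0,0,1,0,0],[0,0,1,0,0],[0,0,1,0,0],[0,0,1,0,0],[0,0,0.5,0,0],[0,0,0,0,0],[0,0,0,0,0]]]' >/dev/null
python3 plan.py .7933 .0673 .13 18.05
```

```text
time: 37.83
position: [0.4525, -0.2422, 0.0083]
tool_rot: [1.845, 2.541, 0.001]
ft_force: [-0.6, -0.9, 0.3]
grip_width: 1.001
time: 38.58
position: [0.4518, -0.242, 0.0077]
tool_rot: [1.846, 2.542, 0.0]
ft_force: [-1.0, 0.1, 4.4]
grip_width: 0.713
time: 39.83
position: [0.5484, -0.0197, 0.1669]
tool_rot: [-1.846, -2.542, -0.0]
ft_force: [0.7, 0.3, -0.5]
grip_width: 0.709
t 40.95 pos [0.7927 0.0642 0.1667] yaw 18.0 tilt -1.000 F [-0.5  0.7 -0.5] grip 0.707
turn -0.01 shift units x,y,z [0.07 0.04 0.92]
```

```bash
python3 -m jog '[[[0,0.07,0.04,0.4,0],[0,0,0,0.4,0],[0,0,0,0.3,0],[0,0,0,0.15,0],[0,0,0,0.15,0],[0,0,0,0.15,0],[0,0,0,0.1,0],[0,0,0,0,0]]]'
python3 -m jog '[[[0,0.04,0,0.12,0],[0,0.05,0,0.12,0],[0,0.05,0,0.12,0],[0,0.05,0,0.12,0],[0,0.04,0,0.12,0],[0,0.04,0,0.1,0],[0,0.03,0,0,0],[0,0,0,0,0]]]'
python3 -m jog '[[[0,0,0,0,0],[0,0,0,0,0],[0,-0.3,0,0,0],[0,-0.3,0,-1,0],[0,0,0,-1,0],[0,0,0,-0.7,0],[0,0,0,0,-1],[0,0,0,0,-1],[0,0,0,0,-1]]]' 8
python3 -m jog '[[[0,0,0,0,-1],[0,0,0,0,-1],[0,0,0,0,-1],[0,0,0,0,-1],[0,0,0,0,-1],[0,0,0,0,-1],[0,0,0,0,-1],[0,0,0,0,-1]]]' >/dev/null
python3 -m jog '[[[0,0,0,0,-1],[0,0,0,0,-1],[0,0,0,0,-1],[0,0,0,0,-1],[0,0,0,0,-1],[0,0,0,0,-1],[0,0,0,0,-1],[0,0,0,0,0]]]' >/dev/null
python3 plan.py .5196 .2112 .125 108.05; python3 face.py; python3 m.py |grep lid
```

```text
time: 41.95
position: [0.7941, 0.0679, 0.101]
tool_rot: [-1.846, -2.542, 0.0]
ft_force: [-0.6, -0.4, -1.2]
grip_width: 0.717
time: 42.95
position: [0.7911, 0.0771, 0.073]
tool_rot: [1.846, 2.539, -0.002]
ft_force: [3.1, -3.7, -2.3]
grip_width: 0.715
time: 44.08
position: [0.7977, 0.0571, 0.1814]
tool_rot: [-1.494, -2.762, -0.002]
ft_force: [-0.9, 0.3, -0.8]
grip_width: 0.713
t 46.08 pos [0.7977 0.0567 0.1814] yaw 108.0 tilt -1.000 F [-0.7 -0.2  0.5] grip 0.712
turn -0.02 shift units x,y,z [5.41 5.83 1.41]
n 181 face offset mm -9.1 (expect -9) lean deg -4.3 yaw 0.0 rms 1.3
z range of disc (tool z, neg=up) mm [-37.3  25.2]
lid [426.2 207. ] 415 [ 0.5778 -0.3232] hue/sat [ 75.  12. 162.] d 0.06194605098674031
lid [442.8 252.3] 437 [ 0.4551 -0.357 ] hue/sat [ 16. 219. 231.] d 0.06241181915399873
```

```bash
python3 -m jog '[[[0,0.9,0.97,0,0],[0,0.9,0.97,0,0],[0,0.9,0.97,0,0],[0,0.9,0.97,0,0],[0,0.9,0.97,0,0],[0,0.9,0.97,0,0],[0,0.04,0,0.7,0],[0,0,0,0.6,0],[0,0,0,0,0]]]' >/dev/null
python3 plan.py .5196 .2112 .048 108.05; python3 face.py
```

```text
t 47.30 pos [0.5174 0.2101 0.1279] yaw 108.0 tilt -1.000 F [-0.3 -0.3 -0.6] grip 0.710
turn -0.02 shift units x,y,z [-0.06  0.01  2.  ]
n 172 face offset mm -7.6 (expect -9) lean deg -4.6 yaw -0.7 rms 1.4
z range of disc (tool z, neg=up) mm [-36.2  24.8]
```

```bash
python3 -m jog '[[[0,-0.04,0.01,0.5,0],[0,0,0,0.5,0],[0,0,0,0.3,0],[0,0,0,0.2,0],[0,0,0,0.1,0],[0,0,0,0.1,0],[0,0,0,0,0]]]'
python3 -m jog '[[[0,0,0,0.12,0],[0,0,0,0.12,0],[0,0,0,0,0]]]' 4
```

```text
time: 48.22
position: [0.5228, 0.2123, 0.0638]
tool_rot: [-0.491, 3.098, 0.002]
ft_force: [0.1, -0.6, 7.7]
grip_width: 0.713
time: 48.6
position: [0.522, 0.2121, 0.0529]
tool_rot: [-0.491, 3.099, 0.001]
ft_force: [1.2, -0.1, 3.1]
grip_width: 0.709
```

```bash
python3 face.py; python3 chk.py s7.png; python3 plan.py .5196 .2112 .048 108.05
```

```text
n 18 face offset mm -15.0 (expect -9) lean deg 8.5 yaw 1.6 rms 1.2
z range of disc (tool z, neg=up) mm [-45.7  37.6]
0 empty 6
1 n 17 face off mm 16.4 (exp 9) lean -10.6 yaw 5.4 top z mm (exp 84) 85.7 b mid 4.5
2 n 19 face off mm 17.7 (exp 9) lean -11.8 yaw 3.1 top z mm (exp 84) 85.7 b mid 5.4
3 empty 5
4 empty 2
5 n 18 face off mm 7.2 (exp 9) lean 12.7 yaw -3.1 top z mm (exp 84) 97.1 b mid -0.9
t 48.70 pos [0.5217 0.212  0.0528] yaw 108.0 tilt -1.000 F [2.1 1.5 3.9] grip 0.708
turn -0.01 shift units x,y,z [ 0.06 -0.    0.12]
```

View pics/s7.png

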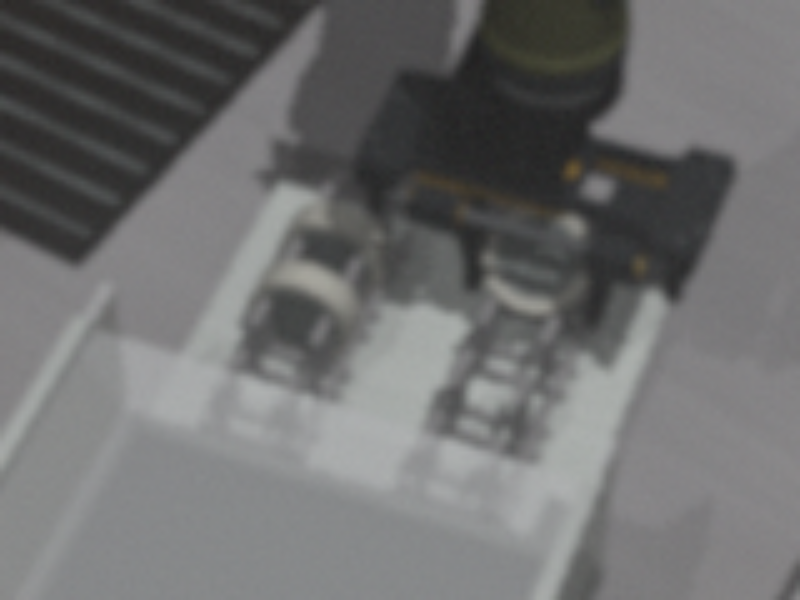

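The lid caught the rear pin and tipped to about 45°, because I set it too far back. I'll lift it, stand it up again at the wall, and try again further forward.

```bash
python3 -m jog '[[[0,0,0,-0.5,0],[0,0,0,-1,0],[0,0,0,-1,0],[0,0,0,-0.9,0],[0,0,0,0,1],[0,0,0,0,1],[0,0,0,0,1],[0,0,0,0,1],[0,0,0,0,1],[0,0,0,0,1]]]' 3
python3 -m jog '[[[0,0,0,0,1],[0,0,0,0,1],[0,0,0,0,1],[0,0,0,0,1],[0,0,0,0,1],[0,0,0,0,1],[0,0,0,0,1],[0,0,0,0,1],[0,0,0,0,1],[0,0,0,0,1]]]' >/dev/null
python3 -m jog '[[[0,0,0,0,1],[0,0,0,0,1],[0,0,0,0,0]]]'
python3 plan.py .7933 .0673 .175 18.05; python3 chk.py
python3 m.py | egrep 'pin|lid'
```

```text
time: 49.95
position: [0.5195, 0.2113, 0.1869]
tool_rot: [-0.332, -3.122, 0.001]
ft_force: [-0.2, -0.8, -1.1]
grip_width: 0.712
time: 51.58
position: [0.5197, 0.2114, 0.1871]
tool_rot: [-1.844, -2.542, 0.002]
ft_force: [-0.6, -1.0, -1.5]
grip_width: 0.702
t 51.58 pos [0.5197 0.2114 0.1871] yaw 18.1 tilt -1.000 F [-0.6 -1.  -1.5] grip 0.702
turn 0.01 shift units x,y,z [-5.54  5.39  0.3 ]
0 empty 4
1 n 16 face off mm 18.0 (exp 9) lean -10.8 yaw 1.4 top z mm (exp 84) 87.6 b mid 4.8
2 n 23 face off mm 17.4 (exp 9) lean -13.8 yaw 3.8 top z mm (exp 84) 86.6 b mid 4.9
3 empty 9
4 empty 8
5 empty 6
lid [426.2 207. ] 411 [ 0.5779 -0.3234] hue/sat [ 78.  12. 161.] d 0.06163899244642594
lid [442.8 252.4] 436 [ 0.4549 -0.357 ] hue/sat [ 15. 220. 230.] d 0.06232689860867683
pin [258.6 168.8] 20 [0.6813 0.1237 0.068 ]
pin [245.7 173.4] 18 [0.6698 0.1575 0.0677]
pin [264.5 184.9] 17 [0.6379 0.1093 0.068 ]
pin [252.7 195.4] 58 [0.611  0.1401 0.0683]
pin [269.2 193.1] 29 [0.6159 0.0978 0.0676]
pin [222.9 201.1] 7 [0.598  0.217  0.0675]
pin [273.3 206.7] 49 [0.5799 0.0879 0.0689]
pin [258.7 212. ] 54 [0.5675 0.1256 0.0679]
pin [228.2 216.6] 13 [0.5575 0.2034 0.0672]
pin [276.6 218.5] 19 [0.5494 0.0804 0.0676]
pin [263.2 222.9] 20 [0.539  0.1148 0.0676]
```

```bash
python3 -m jog '[[[0,-0.9,0.7,0,0],[0,-0.9,0.9,0,0],[0,-0.9,0.9,0,0],[0,-0.9,0.9,0,0],[0,-0.9,0.9,0,0],[0,-0.9,0.9,0,0],[0,-0.24,0.19,0,0],[0,0,0,0,0],[0,0,0,0,0]]]' >/dev/null
python3 plan.py .7933 .0673 .13 18.05
python3 - <<'E'
from h import *
im,d=snap('scene'); P=cloud('scene',d).reshape(-1,3); S=get_state(); q=(P-S['position'])@R.from_rotvec(S['tool_rot']).as_matrix()
k=(np.abs(q[:,1])<.02)&(np.abs(q[:,0])<.036)&(np.abs(q[:,2])<.036)
c=q[k]; print(len(c)); 
for lo in range(-36,36,8):
    m=(c[:,0]*1e3>=lo)&(c[:,0]*1e3<lo+8); print(lo,m.sum(),np.round(np.median(c[m][:,2])*1e3,1) if m.sum() else '')
E
```

```text
t 52.80 pos [0.7942 0.0656 0.1883] yaw 18.1 tilt -1.000 F [-0.2  0.9 -1.6] grip 0.711
turn 0.02 shift units x,y,z [ 0.05 -0.01  1.46]
19
-36 0 
-28 0 
-20 0 
-12 1 -28.7
-4 5 -32.7
4 0 
12 0 
20 0 
28 13 -33.1
```

```bash
python3 -m jog '[[[0,0.05,0,0.6,0],[0,0,0,0.5,0],[0,0,0,0.4,0],[0,0,0,0.2,0],[0,0,0,0.2,0],[0,0,0,0.15,0],[0,0,0,0.15,0],[0,0,0,0,0]]]'
python3 -m jog '[[[0,0.04,0,0.12,0],[0,0.05,0,0.12,0],[0,0.05,0,0.12,0],[0,0.05,0,0.12,0],[0,0.04,0,0.12,0],[0,0.04,0,0.1,0],[0,0.04,0,0,0],[0,0,0,0,0]]]'
python3 -m jog '[[[0,0,0,0,0],[0,0,0,0,0],[0,-0.3,0,0,0],[0,-0.3,0,-1,0],[0,0,0,-1,0],[0,0,0,-0.7,0],[0,0,0,0,-1],[0,0,0,0,-1],[0,0,0,0,-1]]]' 8
python3 -m jog '[[[0,0,0,0,-1],[0,0,0,0,-1],[0,0,0,0,-1],[0,0,0,0,-1],[0,0,0,0,-1],[0,0,0,0,-1],[0,0,0,0,-1],[0,0,0,0,-1]]]' >/dev/null
python3 -m jog '[[[0,0,0,0,-1],[0,0,0,0,-1],[0,0,0,0,-1],[0,0,0,0,-1],[0,0,0,0,-1],[0,0,0,0,-1],[0,0,0,0,-1],[0,0,0,0,0]]]' >/dev/null
cat > pins.py <<'E'
from h import *
# tray travel from the start, from hairpin tops in the top view, along u
im,d=snap('top'); P=cloud('top',d); z=P[...,2]
u=np.array([.9508,.3098,0])
ref=np.array([[.6691,.1194],[.6595,.1542],[.6337,.2296],[.6268,.1058],[.6238,.2642],[.6158,.1398],[.5902,.2155],[.5829,.0914],[.5797,.2498],[.5715,.1255],[.5474,.2015],[.5393,.0771],[.5357,.2355],[.5287,.1115],[.5038,.1873],[.4917,.221]])
h=(z>.06)&(z<.075);h[:, :190]=0;h[:, 300:]=0;h[:150]=0;h[270:]=0
n,l,st,c=cv2.connectedComponentsWithStats(h.astype(np.uint8)); r=[]
for i in range(1,n):
    if 16<=st[i,4]<26:
        q=P[l==i].mean(0)[:2]; e=q-ref; a=e@u[:2]; b=e@[-.3098,.9508]
        k=(np.abs(b)<.005)&(a>-.01)&(a<.03); r+=list(a[k].round(4))
print('travel',np.median(r) if r else None,r)
E
python3 plan.py .5301 .2146 .125 108.05; python3 face.py; python3 pins.py
```

```text
time: 53.85
position: [0.7943, 0.0656, 0.0992]
tool_rot: [-1.846, -2.541, 0.001]
ft_force: [-0.1, 0.4, -1.4]
grip_width: 0.71
time: 54.85
position: [0.7906, 0.077, 0.0716]
tool_rot: [1.846, 2.542, -0.001]
ft_force: [-0.5, -1.7, -1.7]
grip_width: 0.71
time: 55.98
position: [0.7984, 0.054, 0.1801]
tool_rot: [1.495, 2.763, 0.001]
ft_force: [-0.4, -0.7, -0.6]
grip_width: 0.709
t 57.98 pos [0.7983 0.0539 0.1799] yaw 107.9 tilt -1.000 F [-0.1 -0.6  0.1] grip 0.704
turn -0.03 shift units x,y,z [5.13 5.9  1.37]
n 109 face offset mm -10.1 (expect -9) lean deg -2.9 yaw -1.1 rms 1.5
z range of disc (tool z, neg=up) mm [-49.4   6.5]
travel 0.0112 [np.float64(0.0135), np.float64(0.0107), np.float64(0.0118), np.float64(0.0105), np.float64(0.0116), np.float64(0.0115), np.float64(0.0112), np.float64(0.0112), np.float64(0.0107), np.float64(0.0114), np.float64(0.0109), np.float64(0.0104), np.float64(0.0125)]
```

```bash
python3 -m jog '[[[0,0.8,0.98,0,0],[0,0.9,0.98,0,0],[0,0.9,0.98,0,0],[0,0.9,0.98,0,0],[0,0.9,0.98,0,0],[0,0.77,0.98,0,0],[0,0,0.02,0.6,0],[0,0,0,0.5,0],[0,0,0,0,0],[0,0,0,0,0]]]' >/dev/null
python3 plan.py .5301 .2146 .035 108.05; python3 face.py; python3 face.py
```

```text
t 59.33 pos [0.5292 0.2151 0.1367] yaw 108.0 tilt -1.000 F [-0.4  0.2 -0.2] grip 0.709
turn -0.02 shift units x,y,z [-0.02 -0.02  2.54]
n 98 face offset mm -10.4 (expect -9) lean deg -3.0 yaw -0.6 rms 1.5
z range of disc (tool z, neg=up) mm [-48.    5.5]
n 98 face offset mm -10.4 (expect -9) lean deg -2.7 yaw -1.8 rms 1.6
z range of disc (tool z, neg=up) mm [-49.5   4.8]
```

```bash
python3 -m jog '[[[0,0.03,-0.02,0.4,0],[0,0,0,0.4,0],[0,0,0,0.4,0],[0,0,0,0.2,0],[0,0,0,0.2,0],[0,0,0,0,0]]]'
python3 plan.py .5301 .2146 .035 108.05
python3 -m jog '[[[0,0,0,0.15,0],[0,0,0,0.15,0],[0,0,0,0,0]]]'
```

```text
time: 60.18
position: [0.5272, 0.2138, 0.0712]
tool_rot: [0.492, -3.102, 0.0]
ft_force: [-0.6, 0.3, -0.6]
grip_width: 0.706
t 60.17 pos [0.5272 0.2138 0.0712] yaw 108.0 tilt -1.000 F [-0.6  0.3 -0.6] grip 0.706
turn -0.01 shift units x,y,z [-0.07 -0.    0.9 ]
time: 60.55
position: [0.5272, 0.2137, 0.0592]
tool_rot: [0.492, -3.102, 0.0]
ft_force: [-0.3, 0.3, -0.7]
grip_width: 0.708
```

```bash
python3 -m jog '[[[0,0,0,0.15,0],[0,0,0,0.15,0],[0,0,0,0.12,0],[0,0,0,0,0]]]' 4
python3 -m jog '[[[0,0,0,0.08,0],[0,0,0,0,0]]]' 4
python3 pins.py
```

```text
time: 61.05
position: [0.5271, 0.2137, 0.0423]
tool_rot: [0.492, -3.102, 0.0]
ft_force: [-0.2, 0.2, -0.4]
grip_width: 0.709
time: 61.3
position: [0.5275, 0.2139, 0.0396]
tool_rot: [0.492, -3.103, 0.0]
ft_force: [0.2, -0.5, -0.9]
grip_width: 0.708
travel 0.0109 [np.float64(0.013), np.float64(0.0106), np.float64(0.0086), np.float64(0.0115), np.float64(0.0118), np.float64(0.0107), np.float64(0.0109)]
```

```bash
python3 -m jog '[[[0,0,0,0.07,0],[0,0,0,0,0],[0.85,0,0,0,0],[0.85,0,0,0,0],[0.85,0,0,0,0],[0.85,0,0,-0.5,0],[0.85,0,0,-1,0],[0.85,0,0,-1,0],[0.85,0,0,-1,0],[0.85,0,0,-0.5,0]]]' 3
python3 -m jog '[[[1,0,0,0,1],[1,0,0,0,1],[1,0,0,0,1],[1,0,0,0,1],[1,0,0,0,1],[1,0,0,0,1],[1,0,0,0,1],[1,0,0,0,1],[1,0,0,0,1]]]' >/dev/null
python3 -m jog '[[[1,0,0,0,1],[1,0,0,0,1],[1,0,0,0,1],[1,0,0,0,1],[1,0,0,0,1],[1,0,0,0,1],[1,0,0,0,1],[1,0,0,0,1],[1,0,0,0,1],[1,0,0,0,0]]]' >/dev/null
sed -i "s/^for i,c in S.items():/T=float(sys.argv[2]) if len(sys.argv)>2 else .011\nfor i,c in S.items():\n    c=np.array(c)+T*u[:2]/; s/^if len(sys.argv)>1:/if len(sys.argv)>1 and sys.argv[1]!='-':/" chk.py
python3 chk.py; python3 m.py |grep lid; python3 plan.py .5778 -.3233 .11 18.05
```

```text
time: 62.6
position: [0.5286, 0.2144, 0.1999]
tool_rot: [-0.491, 3.099, 0.002]
ft_force: [-0.3, 0.7, -0.5]
grip_width: 0.85
0 empty 1
1 n 115 face off mm 10.5 (exp 9) lean -3.8 yaw -1.0 top z mm (exp 84) 87.3 b mid 3.9
2 n 75 face off mm 9.5 (exp 9) lean -2.2 yaw 1.5 top z mm (exp 84) 87.1 b mid 4.4
3 empty 2
4 empty 0
5 n 115 face off mm 9.0 (exp 9) lean -6.3 yaw -1.9 top z mm (exp 84) 87.8 b mid 4.6
lid [426.2 207.1] 414 [ 0.5777 -0.3233] hue/sat [ 75.  12. 161.] d 0.06188793526194408
lid [442.8 252.3] 438 [ 0.4551 -0.357 ] hue/sat [ 16. 220. 230.] d 0.06247975428275058
t 65.08 pos [0.5275 0.2139 0.197 ] yaw 18.1 tilt -1.000 F [-0.2 -0.3  0.3] grip 0.999
turn 0.01 shift units x,y,z [-13.16  -2.97   2.17]
```

```bash
python3 -m jog '[[[1,-1,-0.2,0,0],[1,-1,-0.2,0,0],[1,-1,-0.2,0,0],[1,-1,-0.2,0,0],[1,-1,-0.2,0,0],[1,-1,-0.2,0,0],[1,-1,-0.2,0,0],[1,-1,-0.2,0,0],[1,-1,-0.2,0,0],[1,-1,-0.2,0,0]]]' >/dev/null
python3 -m jog '[[[1,-1,-0.3,0,0],[1,-1,-0.3,0,0],[1,-1,-0.3,0,0],[1,-0.15,-0.07,1,0],[1,0,0,1,0],[1,0,0,0,0],[1,0,0,0,0]]]' >/dev/null
python3 plan.py .5778 -.3233 .005 18.05
```

```text
t 67.20 pos [ 0.5782 -0.3233  0.1185] yaw 18.1 tilt -1.000 F [-0.3  0.3  1. ] grip 1.006
turn 0.0 shift units x,y,z [ 0.   -0.01  2.84]
```

```bash
python3 -m jog '[[[1,0,0,1,0],[1,0,0,1,0],[1,0,0,0.5,0],[1,0,0,0.28,0],[1,0,0,0,0]]]' 3
python3 -m jog '[[[0,0,0,0,0],[0,0,0,0,0],[0,0,0,0,0],[0,0,0,0,0],[0,0,0,0,0],[0,0,0,0,0]]]' 3
python3 -m jog '[[[0,0,0,-0.5,0],[0,0,0,-1,0],[0,0,0,-1,0],[0,0,0,-1,0],[0,0,0,-0.5,0],[0,0.9,0,0,0],[0,1,0,0,0],[0,1,0,0,0],[0,1,0,0,0],[0,1,0,0,0]]]'
python3 -m jog '[[[0,1,0.5,0,0],[0,1,0.8,0,0],[0,0.6,1,0,0],[0,0,1,0,0],[0,0,1,0,0],[0,0,1,0,0],[0,0,1,0,0],[0,0,1,0,0],[0,0,0.8,0,0],[0,0,0,0,0]]]' >/dev/null
python3 plan.py .7933 .0673 .13 18.05
```

```text
time: 67.82
position: [0.5778, -0.3233, 0.0064]
tool_rot: [1.846, 2.541, 0.0]
ft_force: [-0.0, 0.3, 0.1]
grip_width: 1.0
time: 68.58
position: [0.5775, -0.3232, 0.0063]
tool_rot: [1.846, 2.541, 0.0]
ft_force: [-1.1, -0.1, 4.9]
grip_width: 0.708
time: 69.82
position: [0.5156, -0.1353, 0.1653]
tool_rot: [-1.846, -2.541, 0.001]
ft_force: [0.4, -0.1, -0.3]
grip_width: 0.711
t 71.08 pos [0.793  0.0639 0.1628] yaw 18.1 tilt -1.000 F [-0.1  0.1 -1.8] grip 0.712
turn 0.01 shift units x,y,z [0.08 0.03 0.82]
```

```bash
python3 -m jog '[[[0,0.08,0.03,0.4,0],[0,0,0,0.4,0],[0,0,0,0.2,0],[0,0,0,0.15,0],[0,0,0,0.15,0],[0,0,0,0.15,0],[0,0,0,0.1,0],[0,0,0,0,0]]]'
python3 -m jog '[[[0,0.04,0,0.12,0],[0,0.05,0,0.12,0],[0,0.05,0,0.12,0],[0,0.05,0,0.12,0],[0,0.04,0,0.12,0],[0,0.04,0,0.1,0],[0,0.04,0,0,0],[0,0,0,0,0]]]'
python3 -m jog '[[[0,0,0,0,0],[0,0,0,0,0],[0,-0.3,0,0,0],[0,-0.3,0,-1,0],[0,0,0,-1,0],[0,0,0,-0.7,0],[0,0,0,0,-1],[0,0,0,0,-1],[0,0,0,0,-1]]]' 8
python3 -m jog '[[[0,0,0,0,-1],[0,0,0,0,-1],[0,0,0,0,-1],[0,0,0,0,-1],[0,0,0,0,-1],[0,0,0,0,-1],[0,0,0,0,-1],[0,0,0,0,-1]]]' >/dev/null
python3 -m jog '[[[0,0,0,0,-1],[0,0,0,0,-1],[0,0,0,0,-1],[0,0,0,0,-1],[0,0,0,0,-1],[0,0,0,0,-1],[0,0,0,0,-1],[0,0,0,0,0]]]' >/dev/null
python3 plan.py .5738 .2289 .125 108.05; python3 face.py; python3 pins.py
```

```text
time: 72.08
position: [0.7926, 0.0659, 0.1033]
tool_rot: [-1.846, -2.542, 0.0]
ft_force: [0.2, -0.1, -0.9]
grip_width: 0.71
time: 73.08
position: [0.7889, 0.0764, 0.0754]
tool_rot: [1.847, 2.541, -0.002]
ft_force: [1.3, -2.6, -2.6]
grip_width: 0.708
time: 74.2
position: [0.7965, 0.0559, 0.1846]
tool_rot: [-1.493, -2.764, -0.004]
ft_force: [1.0, -0.5, -0.3]
grip_width: 0.711
t 76.20 pos [0.7965 0.0555 0.1844] yaw 108.0 tilt -1.000 F [-0.3  0.2 -1.7] grip 0.710
turn -0.01 shift units x,y,z [3.95 5.85 1.49]
n 188 face offset mm -10.8 (expect -9) lean deg -6.6 yaw 0.0 rms 1.4
z range of disc (tool z, neg=up) mm [-39.   22.6]
travel 0.011099999999999999 [np.float64(0.013), np.float64(0.0108), np.float64(0.0116), np.float64(0.0113), np.float64(0.0104), np.float64(0.0113), np.float64(0.012), np.float64(0.0116), np.float64(0.0109), np.float64(0.0106), np.float64(0.0109), np.float64(0.0104)]
```

```bash
python3 -m jog '[[[0,0.6,0.95,0,0],[0,0.7,0.98,0,0],[0,0.7,0.98,0,0],[0,0.7,0.98,0,0],[0,0.7,0.98,0,0],[0,0.6,0.98,0,0],[0,0.02,0,0.6,0],[0,0,0,0.6,0],[0,0,0,0,0],[0,0,0,0,0]]]' >/dev/null
python3 plan.py .5738 .2289 .046 108.05; python3 face.py
```

```text
t 77.55 pos [0.5717 0.2279 0.1369] yaw 108.0 tilt -1.000 F [0.2 0.1 0.2] grip 0.708
turn -0.02 shift units x,y,z [-0.06  0.01  2.27]
n 174 face offset mm -10.3 (expect -9) lean deg -6.7 yaw -1.6 rms 1.5
z range of disc (tool z, neg=up) mm [-38.1  21.5]
```

```bash
python3 -m jog '[[[0,0.02,0.01,0.5,0],[0,0,0,0.4,0],[0,0,0,0.3,0],[0,0,0,0,0],[0,0,0,0,0]]]'
python3 -m jog '[[[0,0,0,0.15,0],[0,0,0,0.15,0],[0,0,0,0,0]]]'
python3 pins.py
```

```text
time: 78.22
position: [0.5706, 0.2279, 0.0883]
tool_rot: [-0.492, 3.102, 0.0]
ft_force: [-0.5, 0.5, -0.2]
grip_width: 0.708
time: 78.6
position: [0.5696, 0.2276, 0.075]
tool_rot: [0.492, -3.102, 0.0]
ft_force: [-0.2, 0.4, -0.2]
grip_width: 0.709
travel 0.0111 [np.float64(0.0129), np.float64(0.0108), np.float64(0.0121), np.float64(0.0114), np.float64(0.0107), np.float64(0.0108)]
```

```bash
python3 -m jog '[[[0,-0.02,0,0.15,0],[0,-0.02,0,0.15,0],[0,0,0,0,0]]]'
python3 -m jog '[[[0,-0.02,0,0.15,0],[0,0,0,0.15,0],[0,0,0,0,0]]]' 4
```

```text
time: 79.03
position: [0.5712, 0.228, 0.0629]
tool_rot: [0.492, -3.101, 0.0]
ft_force: [-0.6, -0.3, -0.5]
grip_width: 0.711
time: 79.4
position: [0.5721, 0.2283, 0.051]
tool_rot: [0.492, -3.102, 0.0]
ft_force: [0.3, 0.8, -1.7]
grip_width: 0.709
```

Now I'll release, move clear and check.

```bash
python3 -m jog '[[[0,0,0,0.08,0],[0,0,0,0,0],[0.85,0,0,0,0],[0.85,0,0,0,0],[0.85,0,0,0,0],[0.85,0,0,-0.5,0],[0.85,0,0,-1,0],[0.85,0,0,-1,0],[0.85,0,0,-1,0],[0.85,0,0,0,0]]]' 3
python3 -m jog '[[[0,1,-0.8,0,0],[0,1,-0.8,0,0],[0,1,-0.4,0,0],[0,0.5,0,0,0],[0,0,0,0,0],[0,0,0,0,0]]]' 20
python3 pins.py; python3 chk.py s8.png; python3 m.py |grep lid; python3 plan.py .4595 .1309 .06 108.05
```

```text
time: 80.65
position: [0.575, 0.2297, 0.1946]
tool_rot: [-0.491, 3.094, 0.003]
ft_force: [0.1, 0.2, -0.6]
grip_width: 0.852
time: 81.4
position: [0.4647, 0.1096, 0.1889]
tool_rot: [-0.493, 3.102, 0.0]
ft_force: [-0.5, 0.2, 0.3]
grip_width: 0.252
travel 0.0107 [np.float64(0.013), np.float64(0.0104), np.float64(0.0116), np.float64(0.01), np.float64(0.0107)]
0 empty 2
1 n 109 face off mm 10.6 (exp 9) lean -3.3 yaw -2.1 top z mm (exp 84) 87.2 b mid 4.1
2 n 74 face off mm 8.9 (exp 9) lean -0.5 yaw 1.0 top z mm (exp 84) 88.4 b mid 4.7
3 empty 5
4 n 113 face off mm 11.2 (exp 9) lean -3.6 yaw 0.2 top z mm (exp 84) 87.1 b mid 4.5
5 n 94 face off mm 7.6 (exp 9) lean -1.2 yaw 0.8 top z mm (exp 84) 87.6 b mid 4.6
lid [442.7 252.4] 442 [ 0.455  -0.3567] hue/sat [ 15. 220. 226.] d 0.06276638918578424
t 81.55 pos [0.4646 0.1096 0.1885] yaw 108.1 tilt -1.000 F [0.7 0.2 0.4] grip 0.115
turn 0.0 shift units x,y,z [-0.04  0.54  3.21]
```

View pics/s8.png

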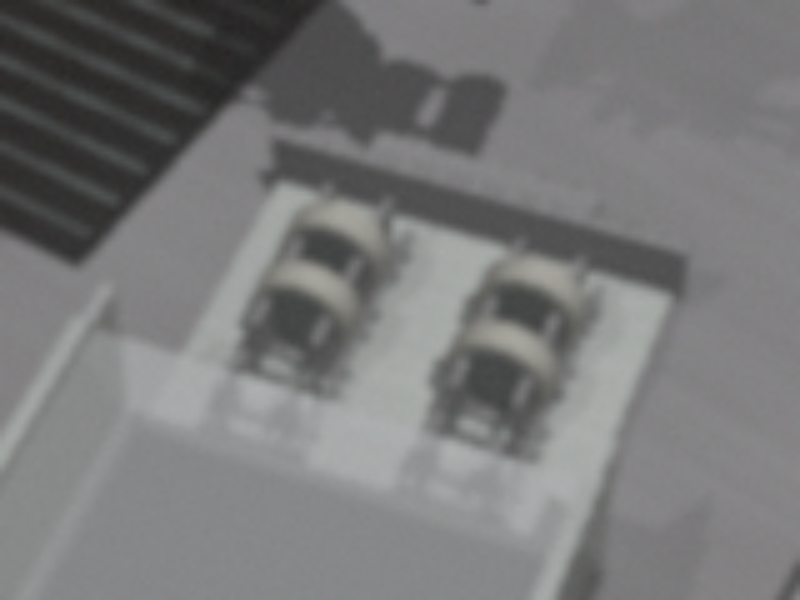

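All four lids are upright in slots 1, 2, 4 and 5: crop (340,230), (315,290), (535,280) and (510,345). Next I'll go in front of the ledge with the fingers shut.

```bash
python3 plan.py .4263 .1201 .045 108.05
python3 -m jog '[[[0,0.8,0.4,0,0],[0,0.15,0.08,1,0],[0,0,0,1,0],[0,0,0,0.8,0],[0,0,0,0,0],[0,0,0,0,0]]]'
python3 plan.py .4263 .1201 .045 108.05
```

```text
t 81.55 pos [0.4646 0.1096 0.1885] yaw 108.1 tilt -1.000 F [0.7 0.2 0.4] grip 0.115
turn 0.0 shift units x,y,z [0.83 0.55 3.59]
time: 82.3
position: [0.423, 0.1161, 0.0776]
tool_rot: [-0.492, 3.101, 0.001]
ft_force: [0.2, -1.0, 0.5]
grip_width: 0.003
t 82.30 pos [0.423  0.1161 0.0776] yaw 108.0 tilt -1.000 F [ 0.2 -1.   0.5] grip 0.003
turn -0.0 shift units x,y,z [-0.11  0.07  0.82]
```

```bash
python3 -m jog '[[[0,0,0.07,0.5,0],[0,0,0,0.3,0],[0,0,0,0,0]]]'
python3 -m jog '[[[0,-0.1,0,0,0],[0,-0.1,0,0,0],[0,-0.15,0,0,0],[0,-0.15,0,0,0],[0,-0.15,0,0,0],[0,-0.15,0,0,0],[0,-0.15,0,0,0],[0,-0.15,0,0,0]]]'
```

```text
time: 82.68
position: [0.4211, 0.1182, 0.0446]
tool_rot: [0.492, -3.102, 0.0]
ft_force: [-0.7, 0.5, -0.5]
grip_width: 0.01
time: 83.68
position: [0.463, 0.1319, 0.0444]
tool_rot: [0.492, -3.102, 0.0]
ft_force: [-1.0, 0.0, 0.1]
grip_width: 0.007
```

```bash
python3 -m jog '[[[0,-0.15,0,0,0],[0,-0.2,0,0,0],[0,-0.2,0,0,0],[0,-0.25,0,0,0],[0,-0.25,0,0,0],[0,-0.25,0,0,0],[0,-0.25,0,0,0],[0,-0.25,0,0,0],[0,-0.25,0,0,0],[0,-0.25,0,0,0]]]'
python3 -m jog '[[[0,-0.25,0,0,0],[0,-0.25,0,0,0],[0,-0.25,0,0,0],[0,-0.2,0,0,0],[0,-0.15,0,0,0]]]'
python3 - <<'E'
from h import *
im,d=snap('scene')
w,h=proj('scene',[.66,.19,.05]).astype(int); cv2.imwrite('pics/s9.png',cv2.resize(im[h-75:h+75,w-100:w+100],None,fx=4,fy=4)[:,:,::-1])
print((get_state()['position'][:2]-[.463,.1319])@[.9508,.3098])
E
```

```text
time: 84.92
position: [0.551, 0.1606, 0.0445]
tool_rot: [0.492, -3.103, -0.0]
ft_force: [-2.2, 0.1, -0.7]
grip_width: 0.006
time: 85.55
position: [0.593, 0.1742, 0.0447]
tool_rot: [-0.492, 3.102, 0.0]
ft_force: [-1.7, -0.3, 0.1]
grip_width: 0.004
0.1376330842566059
```

View pics/s9.png

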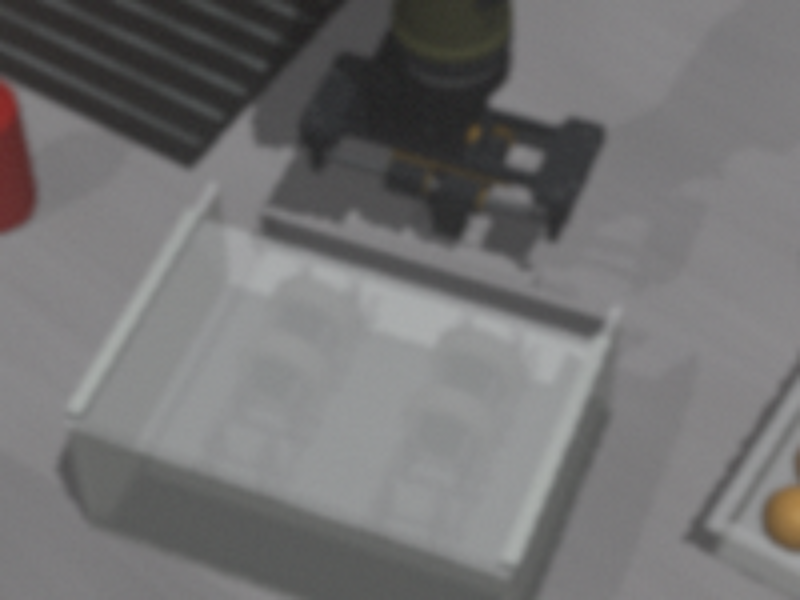

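```bash
python3 -m jog '[[[0,-0.12,0,0,0],[0,-0.12,0,0,0],[0,-0.12,0,0,0],[0,-0.12,0,0,0]]]'
python3 -m jog '[[[0,-0.1,0,0,0],[0,-0.1,0,0,0],[0,-0.1,0,0,0]]]'
python3 -m jog '[[[0,-0.1,0,0,0],[0,-0.1,0,0,0]]]'
```

```text
time: 86.1
position: [0.6108, 0.1798, 0.0447]
tool_rot: [0.492, -3.103, 0.0]
ft_force: [-4.8, -1.0, 3.0]
grip_width: 0.009
time: 86.48
position: [0.6217, 0.1834, 0.0444]
tool_rot: [0.492, -3.102, 0.0]
ft_force: [-1.6, 0.1, 1.3]
grip_width: 0.0
time: 86.72
position: [0.6246, 0.1843, 0.0442]
tool_rot: [0.49, -3.091, 0.004]
ft_force: [-20.9, -6.8, 16.7]
grip_width: 0.005
```

```bash
python3 -m jog '[[[0,0,0,0,0],[0,0,0,0,0]]]'
python3 -m jog '[[[0,0.1,0,0,0],[0,0.3,0,0,0],[0,0.8,0,0,0],[0,0.8,0,0,0],[0,0.5,0,-0.5,0],[0,0.3,0,-1,0],[0,0,0,-1,0],[0,0,-1,-1,0],[0,0,-1,0,0],[0,0,0,0,0]]]'
python3 - <<'E'
from h import *
im,d=snap('scene'); P=cloud('scene',d)
w,h=proj('scene',[.66,.19,.05]).astype(int); cv2.imwrite('pics/s10.png',cv2.resize(im[h-75:h+75,w-100:w+100],None,fx=4,fy=4)[:,:,::-1])
u=np.array([.9508,.3098]);v=np.array([-.3098,.9508])
def ledge(P):
    q=P.reshape(-1,3); e=q[:,:2]-[.4491,.1275]; a,b=e@u,e@v
    k=(q[:,2]>.046)&(q[:,2]<.064)&(np.abs(b)<.055)&(a>.1)&(a<.23); return np.percentile(a[k],[2,50,98]).round(4),k.sum()
print('ledge along u from start (2%=front edge)',ledge(P))
im2,d2=snap('top'); print('top',ledge(cloud('top',d2)))
c,s=cv2.cvtColor(im2,cv2.COLOR_RGB2GRAY),0
E
```

```text
time: 86.98
position: [0.6245, 0.1843, 0.0442]
tool_rot: [0.49, -3.091, 0.003]
ft_force: [-15.8, -5.0, 10.9]
grip_width: 0.007
time: 88.22
position: [0.5495, 0.071, 0.1855]
tool_rot: [-0.481, 3.101, -0.003]
ft_force: [0.6, -0.2, 0.1]
grip_width: 0.007
ledge along u from start (2%=front edge) (array([0.1941, 0.2017, 0.2095]), np.int64(152))
top (array([0.1971, 0.2103, 0.2242]), np.int64(365))
```

View pics/s10.png

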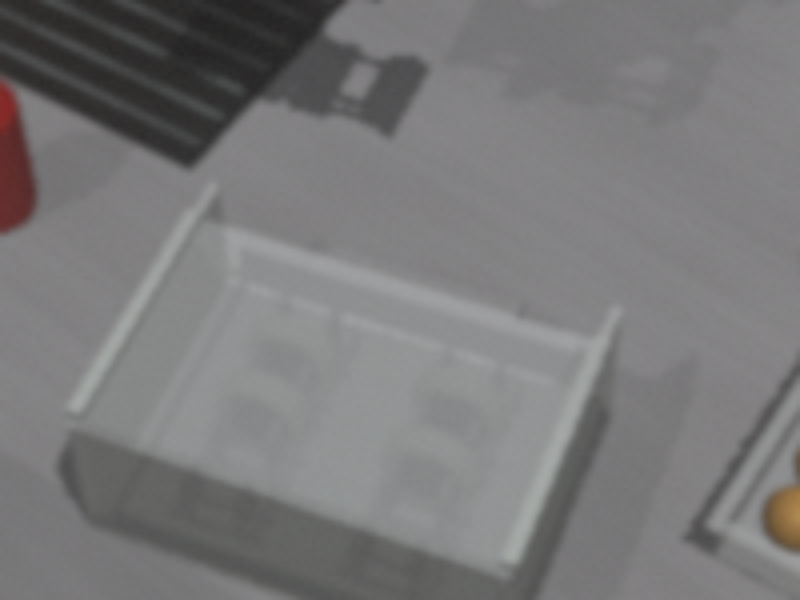

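```bash
python3 -c "
from bench import job,get_state
print(get_state()['time'],get_state()['ft_force'].round(1)); print(job.close_job())"
```

```text
88.325 [-0.1  0.1  0.4]
the job is handed in; nothing more can be done
None
```

All four white lids on the mat now stand upright in the tray, in slots 1, 2, 4 and 5, and the tray is pushed home. I handed the job in at about 88 s. I gripped each lid flat, turned it upright against the outside of the cabinet's side wall, and lowered it into its slot. I then pushed the tray in slowly, at about 0.1 m/s or less.

**One mishap, mended:** the third lid caught the rear pin of slot 5 and pushed the tray in about 11 mm. I stood that lid up again at the wall, corrected the slot positions and seated it.

**Lid checks before the push:**
- The depth reading showed all four faces within about 2 mm of where they should be, leaning less than 4°.
- The tops read 87–88 mm in the scene view instead of the expected 84 mm. I put this down to depth noise, because a top-view check of slot 2 read about 84 mm.

**Tray checks:**
- The push force rose and fell over the catch, then climbed to about 22 N at the stop.
- With the arm clear, the ledge measured 194–197 mm in from where it started. That fits fully home because the tray did not start quite at zero, but it is not an exact reading.
- I did not push a second time to test the catch.

**Not confirmed after the push:** I saw all four lids upright under the clear cover by eye only, with no depth reading through it. I never reached for the orange lids, the snack tub, the bottle or the jar, and did not measure them afterwards.

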